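# Set out the check weights in order of size

## Robot

A 6-joint arm with a two-finger parallel gripper is mounted at the origin on a cart in front of the work surface, level with it; the furniture and walls round the work are solid. World frame = base frame: x ahead of the robot, y to its left, z up, the work surface at z = 0. Lengths are in m, angles in rad, forces in N, time in s.
With the tool pointing down it reaches from about 0.375 to 0.975 m from the base axis. Payload 3.8 kg.
Tool frame: the origin (TCP) lies on the centre line of the jaws, within the pads' length; the fingertips stand bot.nose_length ahead of it and the grasp point (between the pads) lies 5 mm behind it (bot.nose_length is the distance from the TCP to the fingertips, in m); z points along the fingers, y is the direction in which the jaws open and shut (so a half turn about z gives the same grasp; the last joint's range is limited). The gripper opens to 85 mm and grips with 20 to 120 N. Pads are 22 mm wide; open, the fingers measure 114 mm over their backs; the gripper's body (76 mm by 85 mm) begins 54 mm behind the grasp point. The pads swing forward as they close: fully open they stand 13 mm farther back than shut.
Start: joints at [-1.141, 0.264, 1.604, -0, 1.274, -0.037], TCP at [0.304, -0.603, 0.245] pointing down, gripper open.
Joint ranges: [-2.63, 2.63], [-0.94, 2.18], [0.31, 2.57], [-1.31, 4.45], [0, 2.66], [-2.55, 2.55]. Speed limits (rad/s): [2.57, 2.57, 3.14, 3.14, 3.14, 3.14].

## Interface

Orientations are given as [roll, pitch, yaw] about the fixed x, y, z axes, in that order (R = Rz(yaw) Ry(pitch) Rx(roll)).
In Python, from plant import bot gives the robot as it stands.
- The arm moves only by the tool step_arm, never from a script. Its argument "deltas" is a list that holds one entry, the list of rows, each a list of 7 numbers: the turn, a rotation vector about the tool's x, y, z in rad, then the shift along the tool's x, y, z in m, then the gripper's target within -1 to 1 (fully open at 1, half-way at 0, shut at -1). A call has exactly 5 rows; each row is the pose to reach, as a shift and turn from the pose measured when the call began, along the tool's axes at that moment; what a row does not reach only later rows make up. A row lasts 1/10 s, in which the tool goes at most 50 mm and 8.59 degrees, less where a joint would pass 70% of its speed; a pose out of reach is approached as far as the arm can. A call with a gripper value outside its range is refused whole. The fingers move at their own pace and stop on an object; "newtons" is the grip in N (left out, the last holds). Time passes only in rows, so rows that repeat a pose let the fingers close, or fill a call up. It gives the time, the measured TCP pose, the force and the opening at its end, in the units of the state.
- bot.get_state(): the state, without advancing time (a new reading comes with each control period).
- bot.snapshot(name): name is "scene" or "top"; returns the picture (420x560x3 uint8, red, green, blue); there is no depth.
- bot.camera_info(name): a dict with "intrinsics" (3x3 intrinsics, pixels), "extrinsics" (4x4, takes a point from camera to world coordinates). Camera axes: x right, y up, looking along -z (the intrinsics and any distortion apply to the point x, -y, -z); pixel columns grow to the right and rows downward; lengths in m; the calibration is good to about 2 mm. A picture is of the moment at which its call begins. camera_info takes no time and is no camera call.
- bot.hand_in(): hands the job in, once; it reports no verdict.
The state is a dict: "time_s": time; "q": joint angles; "dq": joint speeds; "joint_torque": joint torques, N m; "tcp_pos": TCP position; "ee_rot": TCP orientation; "ft_force": force on the tool from outside, world axes, zero at the start; "wrist_torque": the same for the moment, N m; "grip_width": opening from 0.0 (shut) to 1.0 (fully open).
Only numpy, scipy, OpenCV 4.12 (cv2) and the standard library are available. Lean on these libraries where they do the work, as an engineer would, in place of code of your own. Each camera call takes 0.05 s, during which the arm holds its last target.

## Task

Set out the four loose steel check weights for the balance test: stand one upright in the middle of each of the four black pads on the rail, in order of size, the biggest on the pad next to the tall steel post and the smallest on the pad farthest from it. Never let a weight tip over on the way, and let go of all of them at the end.

Things in the scene. Friction and masses are not known exactly. Their poses are not given: they have to be found in the camera images.
- weight_a: the biggest of four loose polished steel check weights: an upright cylinder of diameter 42 mm and 48 mm high, with a narrow neck and a small round knob above it (diameter 26 mm), 72 mm high in all, about 500 g; stands on the worktop at the start. Origin: centre of its underside, z up. Take it round the cylinder
- weight_b: the second biggest of four loose polished steel check weights: an upright cylinder of diameter 33 mm and 38 mm high, with a narrow neck and a small round knob above it (diameter 20 mm), 58 mm high in all, about 250 g; stands on the worktop at the start. Origin: centre of its underside, z up. Take it round the cylinder
- weight_c: the third biggest of four loose polished steel check weights: an upright cylinder of diameter 26 mm and 30 mm high, with a narrow neck and a small round knob above it (diameter 16 mm), 46 mm high in all, about 120 g; stands on the worktop at the start. Origin: centre of its underside, z up. Take it round the cylinder
- weight_d: the smallest of four loose polished steel check weights: an upright cylinder of diameter 20 mm and 24 mm high, with a narrow neck and a small round knob above it (diameter 12 mm), 36 mm high in all, about 55 g; stands on the worktop at the start. Origin: centre of its underside, z up. Take it round the cylinder
- pad_1: one of four alike round black rubber pads (diameter 54 mm, 3 mm thick), fixed in a straight row, 80 mm between centres, on a fixed flat aluminium rail (420 x 72 mm, 10 mm high) that lies on the worktop. The name says nothing of its place in the row. Origin: centre of its underside, on the rail's top, so the pad's top face is 3 mm above it and 13 mm above the worktop
- pad_2: one of four alike round black rubber pads (diameter 54 mm, 3 mm thick), fixed in a straight row, 80 mm between centres, on a fixed flat aluminium rail (420 x 72 mm, 10 mm high) that lies on the worktop. The name says nothing of its place in the row. Origin: centre of its underside, on the rail's top, so the pad's top face is 3 mm above it and 13 mm above the worktop
- pad_3: one of four alike round black rubber pads (diameter 54 mm, 3 mm thick), fixed in a straight row, 80 mm between centres, on a fixed flat aluminium rail (420 x 72 mm, 10 mm high) that lies on the worktop. The name says nothing of its place in the row. Origin: centre of its underside, on the rail's top, so the pad's top face is 3 mm above it and 13 mm above the worktop
- pad_4: one of four alike round black rubber pads (diameter 54 mm, 3 mm thick), fixed in a straight row, 80 mm between centres, on a fixed flat aluminium rail (420 x 72 mm, 10 mm high) that lies on the worktop. The name says nothing of its place in the row. Origin: centre of its underside, on the rail's top, so the pad's top face is 3 mm above it and 13 mm above the worktop
- post: a fixed upright steel post (diameter 14 mm, foot 22 mm, 40 mm high) on the rail at one end of the row of pads, in line with them and 70 mm from the centre of the nearest pad; it marks the end where the biggest weight goes. It may be at either end; at the other end is only a low black button, 6 mm high. Origin: centre of its foot, on the rail's top
Not all that is in view belongs to the job. What is shaped like the weight_c but yellow is not meant.

How it is judged:
By the outcome, as a careful person would: the job done as asked, in the order asked, and still so for the second after the job is handed in, with the robot touching nothing.
It also fails if it takes over 102 s, if anything falls off the work surface, if the arm or the gripper's body presses on something with over 40 N, if the wrist force passes 120 N, or if a joint passes its speed limit or range.

## Working session

There is one attempt and no reset: what is moved stays moved. The work goes in short steps, Python scripts to look and compute and a tool call to move; the robot and the scene stay as the last step left them, time stands still between calls to the robot, and variables do not carry over. Pictures are saved under pics/ and viewed, and the job is handed in when it is done.

Besides the shell and the picture viewer there is one more tool, called after ">>>" by a JSON object that holds its "method" and its "body", one argument or row to a line. step_arm: Moves the arm, as the interface text tells. Its arguments: {"type":"object","properties":{"deltas":{"type":"array","items":{"type":"array","items":{"type":"array","items":{"type":"number"}}}},"newtons":{"type":"number"}},"required":["deltas"]}

```bash
ls; mkdir -p pics
python3 - <<'E'
from plant import bot
import cv2,numpy as np
for n in ("scene","top"):
    im=bot.snapshot(n); cv2.imwrite(f"pics/{n}0.png",cv2.cvtColor(im,cv2.COLOR_RGB2BGR))
    c=bot.camera_info(n); print(n,{k:(np.round(v,4).tolist() if not isinstance(v,str) else v) for k,v in c.items()})
print(bot.get_state(),bot.nose_length)
E
```

```text
pics
scene {'intrinsics': [[444.5373, 0.0, 273.4515], [0.0, 444.5373, 207.669], [0.0, 0.0, 1.0]], 'extrinsics': [[-0.8201, 0.4411, -0.3644, 0.23], [-0.572, -0.6465, 0.5048, 0.4546], [-0.0129, 0.6224, 0.7826, 0.7333], [0.0, 0.0, 0.0, 1.0]]}
top {'intrinsics': [[409.3748, 0.0, 282.1778], [0.0, 409.3748, 203.1597], [0.0, 0.0, 1.0]], 'extrinsics': [[-0.0156, 0.9895, -0.144, 0.3831], [-0.9996, -0.0189, -0.0215, -0.0142], [-0.024, 0.1436, 0.9894, 1.0495], [0.0, 0.0, 0.0, 1.0]]}
{'time_s': 0.1, 'q': array([-1.14091473e+00,  2.64676281e-01,  1.60525561e+00,  1.20418103e-05,
        1.27371247e+00, -3.69104651e-02]), 'dq': array([-0.00014041, -0.00109636, -0.00419248,  0.00037204, -0.00065091,
        0.00043671]), 'joint_torque': array([-2.15536465e-04, -5.16709256e+01, -3.68589127e+01, -8.88905197e-05,
        6.33980439e-03,  1.22884964e-05]), 'tcp_pos': array([ 0.30349314, -0.60220292,  0.24407773]), 'ee_rot': array([-3.13954278e+00, -8.72111438e-05,  4.66788436e-01]), 'ft_force': array([0.55834538, 0.55829552, 0.69981755]), 'wrist_torque': array([ 0.08362716,  0.02428561, -0.02176372]), 'grip_width': 1.002062484384482} 0.014
```

View pics/scene0.png

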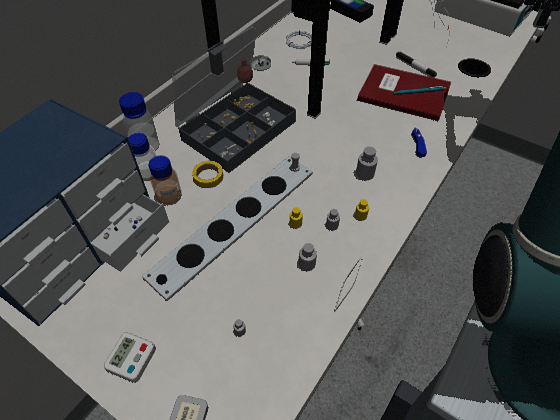

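View pics/top0.png

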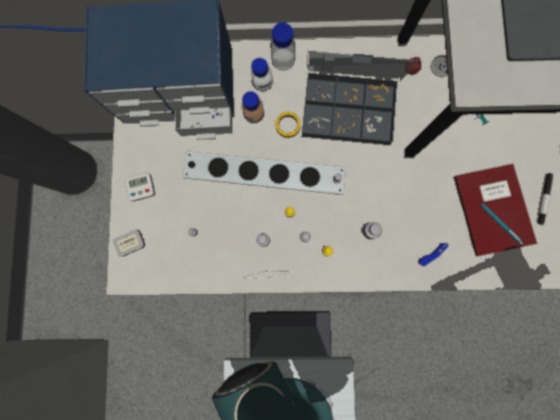

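```bash
cat > h.py <<'E'
import numpy as np,cv2,json
from plant import bot
def cam(n):
    c=bot.camera_info(n); return np.array(c["intrinsics"]),np.array(c["extrinsics"])
def proj(n,p):
    K,E=cam(n); q=np.linalg.inv(E)@np.append(p,1); v=K@np.array([q[0],-q[1],-q[2]]); return v[:2]/v[2]
def ray(n,u,v,z):
    K,E=cam(n); d=np.linalg.inv(K)@[u,v,1]; d=E[:3,:3]@[d[0],-d[1],-d[2]]; o=E[:3,3]; return o+d*(z-o[2])/d[2]
def snap(n,f,crop=None,s=4):
    im=cv2.cvtColor(bot.snapshot(n),cv2.COLOR_RGB2BGR); cv2.imwrite(f"pics/{f}_full.png",im)
    return im
def crop(im,f,x0,y0,x1,y1,s):
    cv2.imwrite(f"pics/{f}.png",cv2.resize(im[y0:y1,x0:x1],None,fx=s,fy=s,interpolation=cv2.INTER_CUBIC))
E
python3 - <<'E'
from h import *
print(proj("top",[0,0,0]),proj("top",[.304,-.603,.245]),proj("scene",[.304,-.603,.245]))
for u,v,z in [(338,178,.05),(192,164,.016),(193,232,.03),(263,240,.05),(305,237,.04),(373,230,.06),(218,167,.013),(249,170,.013),(279,173,.013),(310,176,.013)]:
    print(u,v,ray("top",u,v,z).round(3))
im=cv2.imread("pics/top0.png"); crop(im,"c1",180,150,400,270,3.6)
im=cv2.imread("pics/scene0.png"); crop(im,"c2",140,130,400,340,3)
E
```

```text
[289.25205409 423.75007052] [605.23607907 299.99689224] [533.02425202  13.1884501 ]
338 178 [ 0.589 -0.132  0.05 ]
192 164 [0.641 0.241 0.016]
193 232 [0.463 0.233 0.03 ]
263 240 [0.439 0.056 0.05 ]
305 237 [ 0.445 -0.047  0.04 ]
373 230 [ 0.458 -0.21   0.06 ]
218 167 [0.632 0.174 0.013]
249 170 [0.622 0.093 0.013]
279 173 [0.613 0.015 0.013]
310 176 [ 0.603 -0.065  0.013]
```

View pics/c1.png

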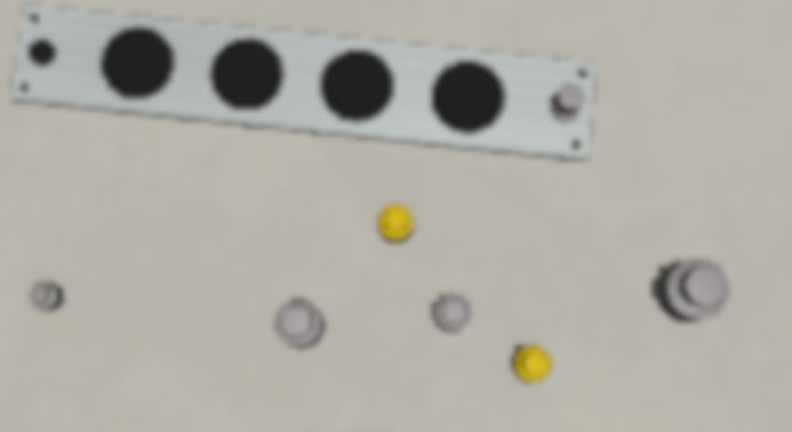

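View pics/c2.png

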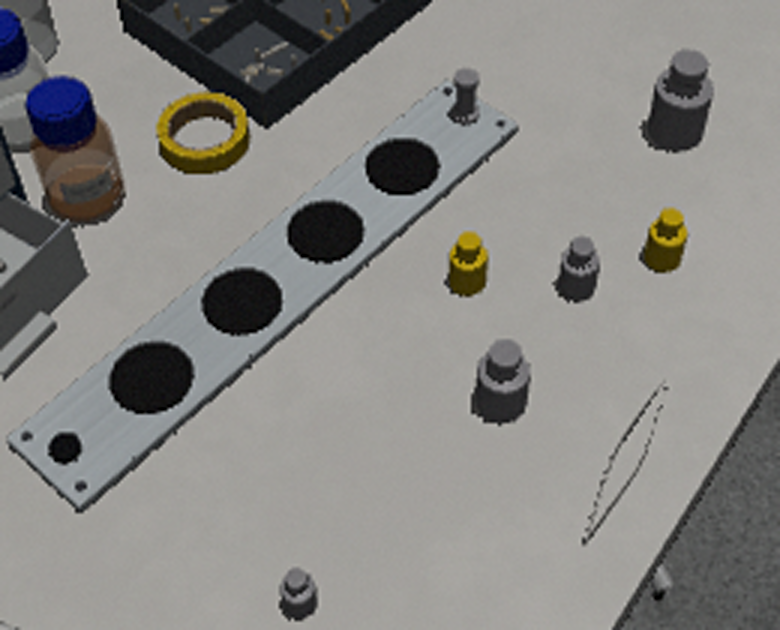

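```bash
cat > meas.py <<'E'
from h import *
def lines_meet(ps):
    A=np.zeros((3,3));b=np.zeros(3);rs=[]
    for n,(u,v) in ps:
        o=cam(n)[1][:3,3]; d=ray(n,u,v,0)-o; d/=np.linalg.norm(d); P=np.eye(3)-np.outer(d,d); A+=P;b+=P@o; rs.append((P,o))
    p=np.linalg.solve(A,b); return p,[np.linalg.norm(P@(p-o))*1000 for P,o in rs]
def mask(im,thr=9):
    f=im.astype(int); rb=f[:,:,2]-f[:,:,0]; return ((np.abs(rb)<thr)).astype(np.uint8)
def comp(im,u,v,w=28,thr=5,S=4):
    c=im[int(v)-w:int(v)+w,int(u)-w:int(u)+w]; c=cv2.resize(c,None,fx=S,fy=S,interpolation=cv2.INTER_CUBIC)
    m=cv2.morphologyEx(mask(c,thr),cv2.MORPH_OPEN,np.ones((5,5)))
    n,l,s,ce=cv2.connectedComponentsWithStats(m)
    k=min(range(1,n),key=lambda i:np.hypot(*(ce[i]-w*S))-(s[i,4]>60)*1e3)
    x,y=ce[k]; return (x+.5)/S-.5+int(u)-w,(y+.5)/S-.5+int(v)-w,s[k]/np.array([S,S,S,S,S*S]),m*255
E
python3 - <<'E'
from meas import *
T=cv2.imread("pics/top0.png");S=cv2.imread("pics/scene0.png")
for n,im,pt in [("top",T,(250,225)),("top",T,(373,230)),("top",T,(363,230)),("scene",S,(310,280)),("scene",S,(366,170)),("scene",S,(308,262))]:
    print(n,pt,im[pt[1],pt[0]])
g=[("a",(373,230),(367,163)),("b",(263,240),(307,257)),("c",(305,237),(333,219)),("d",(193,232),(239,327))]
W={}
row=[]
for k,t,s in g:
    r1=comp(T,*t,w=20,thr=6);r2=comp(S,*s,w=26,thr=6); row+= [cv2.resize(r1[3],(190,190)),cv2.resize(r2[3],(190,190))]
    p,e=lines_meet([("top",r1[:2]),("scene",r2[:2])]); print(k,np.round(r1[:2],1),r1[2].round(1),np.round(r2[:2],1),r2[2].round(1),p.round(4),np.round(e,1))
cv2.imwrite("pics/m.png",np.vstack([np.hstack(row[:4]),np.hstack(row[4:])]))
d=(T.max(2)<70).astype(np.uint8)
for n,im,box in (("top",T,(180,150,345,195)),("scene",S,(140,165,300,300))):
    x0,y0,x1,y1=box; m=(im[y0:y1,x0:x1].max(2)<70).astype(np.uint8)
    nn,l,st,ce=cv2.connectedComponentsWithStats(m)
    for i in range(1,nn):
        if st[i,4]>150: u,v=ce[i]+[x0,y0]; print(n,st[i],np.round([u,v],1),ray(n,u,v,.013).round(4))
E
```

```text
top (250, 225) [170 179 182]
top (373, 230) [162 162 165]
top (363, 230) [52 54 54]
scene (310, 280) [156 160 162]
scene (366, 170) [40 39 39]
scene (308, 262) [40 39 39]
a [371.4 230.1] [  8.8  12.5  20.   16.5 252.9] [366.2 164.7] [  9.5   8.8  28.   39.  639.8] [ 0.4596 -0.2127  0.0286] [0.2 0.2]
b [262.8 239.5] [ 14.   13.5  12.5  12.8 121.2] [306.6 257.6] [ 15.   11.5  21.2  30.5 480.1] [0.4416 0.0583 0.0208] [0.1 0.1]
c [304.8 236.3] [15.5 15.   9.8  9.5 70.9] [332.3 220.1] [ 17.   15.5  16.2  24.8 275.8] [ 0.4477 -0.0475  0.0173] [0.3 0.3]
d [192.6 231.7] [16.  16.8  8.   6.8 43.1] [238.9 327.8] [ 19.8  17.8  13.5  18.5 196. ] [0.4647 0.2378 0.0121] [0.2 0.2]
top [ 29   8  18  18 262] [217.6 166.9] [0.6324 0.175  0.013 ]
top [ 59  12  19  18 262] [248.1 170.2] [0.6219 0.0953 0.013 ]
top [ 90  15  18  18 262] [278.6 173.3] [0.6121 0.0164 0.013 ]
top [121  18  18  18 262] [309.5 176.5] [ 0.602  -0.0632  0.013 ]
scene [  0   0  32  47 552] [152.5 186.4] [0.815  0.0893 0.013 ]
scene [122  11  25  19 365] [273.6 185.1] [ 0.6007 -0.061   0.013 ]
scene [ 27  19 133 116 272] [228.6 245.7] [0.5833 0.1166 0.013 ]
scene [  0  22  42  59 794] [157.6 215.9] [0.7492 0.1415 0.013 ]
scene [ 96  32  25  21 413] [248.  206.8] [0.6104 0.018  0.013 ]
scene [ 67  55  27  22 456] [220.2 230.1] [0.6204 0.0969 0.013 ]
scene [ 37  79  28  24 522] [190.  255.5] [0.6303 0.1759 0.013 ]
```

View pics/m.png

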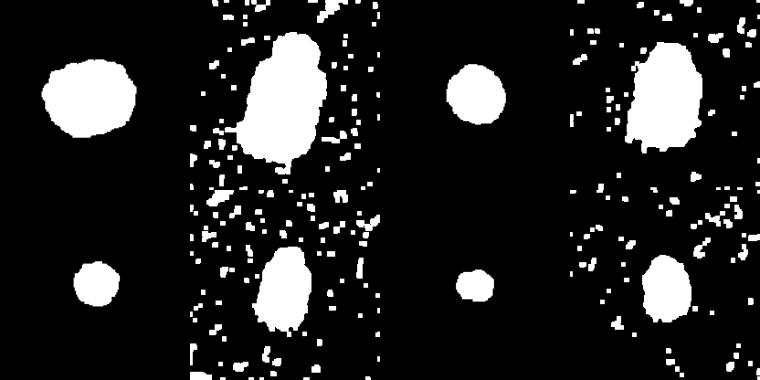

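```bash
cat > go.py <<'E'
import sys
from h import *
from scipy.spatial.transform import Rotation as R
s=bot.get_state(); p=s["tcp_pos"]; R0=R.from_euler("xyz",s["ee_rot"])
x,y,z,yaw=map(float,sys.argv[1:5])
R1=R.from_euler("xyz",[np.pi,0,yaw])
print("t",round(s["time_s"],2),"tcp",p.round(4),"rpy",s["ee_rot"].round(4),"F",s["ft_force"].round(1),"w",round(s["grip_width"]*85,1))
print("turn",(R0.inv()*R1).as_rotvec().round(4),"shift",R0.inv().apply(np.array([x,y,z])-p).round(4))
E
python3 - <<'E'
from h import *
print(ray("scene",315,115,0),ray("scene",387,40,0),ray("top",410,155,0))
for u,v in ((290,211),(328,251)): print(ray("top",u,v,.03))
E
python3 go.py .46 -.213 .15 1.445
```

```text
[ 0.65570363 -0.32235165  0.        ] [ 0.6574846  -0.73586269  0.        ] [ 0.65666099 -0.32777393  0.        ]
[ 0.51113767 -0.0113292   0.03      ]
[ 0.40990726 -0.10327814  0.03      ]
t 0.1 tcp [ 0.3035 -0.6022  0.2441] rpy [-3.1395e+00 -1.0000e-04  4.6680e-01] F [0.6 0.6 0.7] w 85.2
turn [-0.0018 -0.0011 -0.9782] shift [ 0.3149 -0.2769  0.0947]
```

>>> {"method": "step_arm", "body": {
  "deltas": [
    [[0,0,-0.1,0.03,-0.026,0.005,1],[0,0,-0.2,0.065,-0.057,0.01,1],[0,0,-0.3,0.1,-0.088,0.02,1],[0,0,-0.4,0.135,-0.119,0.03,1],[0,0,-0.5,0.17,-0.15,0.04,1]]
  ],
  "newtons": 60
}}

```text
time_s: 0.6
tcp_pos: [0.3879, -0.3897, 0.2036]
ee_rot: [-3.139, -0.001, 0.97]
ft_force: [0.9, 0.7, -0.0]
grip_width: 0.999
```

```bash
python3 go.py .46 -.213 .15 1.445
```

```text
t 0.6 tcp [ 0.3879 -0.3897  0.2036] rpy [-3.1393e+00 -1.4000e-03  9.7030e-01] F [ 0.9  0.7 -0. ] w 84.9
turn [-0.0019 -0.0019 -0.4747] shift [ 0.1865 -0.0402  0.0539]
```

>>> {"method": "step_arm", "body": {
  "deltas": [
    [[0,0,-0.12,0.045,-0.01,0.012,1],[0,0,-0.24,0.09,-0.02,0.025,1],[-0.001,-0.001,-0.36,0.135,-0.03,0.04,1],[-0.002,-0.002,-0.475,0.18,-0.04,0.054,1],[-0.002,-0.002,-0.475,0.1865,-0.04,0.054,1]]
  ]
}}

```text
time_s: 1.1
tcp_pos: [0.4591, -0.2079, 0.1471]
ee_rot: [-3.137, -0.003, 1.452]
ft_force: [0.1, -0.9, -0.1]
grip_width: 0.998
```

```bash
python3 go.py .46 -.213 .024 1.445
```

```text
t 1.1 tcp [ 0.4591 -0.2079  0.1471] rpy [-3.1367 -0.0033  1.4516] F [ 0.1 -0.9 -0.1] w 84.9
turn [-0.0049 -0.0033  0.0066] shift [-0.0053  0.0021  0.123 ]
```

>>> {"method": "step_arm", "body": {
  "deltas": [
    [[-0.005,-0.003,0.007,-0.005,0.002,0.02,1],[-0.005,-0.003,0.007,-0.005,0.002,0.04,1],[-0.005,-0.003,0.007,-0.005,0.002,0.05,1],[-0.005,-0.003,0.007,-0.005,0.002,0.05,1],[-0.005,-0.003,0.007,-0.005,0.002,0.05,1]]
  ]
}}

```text
time_s: 1.6
tcp_pos: [0.4603, -0.2136, 0.0974]
ee_rot: [3.141, -0.0, 1.444]
ft_force: [0.5, 0.4, -0.8]
grip_width: 0.999
```

```bash
python3 go.py .4598 -.213 .024 1.445
python3 - <<'E'
from h import *
im=snap("scene","s1"); crop(im,"s1",280,60,480,210,4)
im=snap("top","t1"); crop(im,"t1",280,150,480,300,4)
E
```

```text
t 1.6 tcp [ 0.4603 -0.2136  0.0974] rpy [ 3.1414e+00 -2.0000e-04  1.4435e+00] F [ 0.5  0.4 -0.8] w 84.9
turn [ 0.0002 -0.0002 -0.0015] shift [ 0.0005 -0.0006  0.0734]
```

View pics/s1.png

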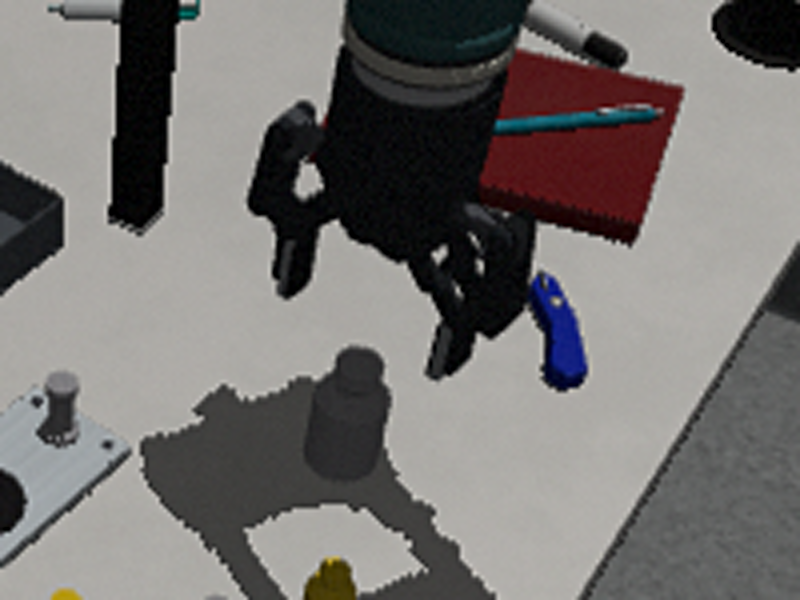

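View pics/t1.png

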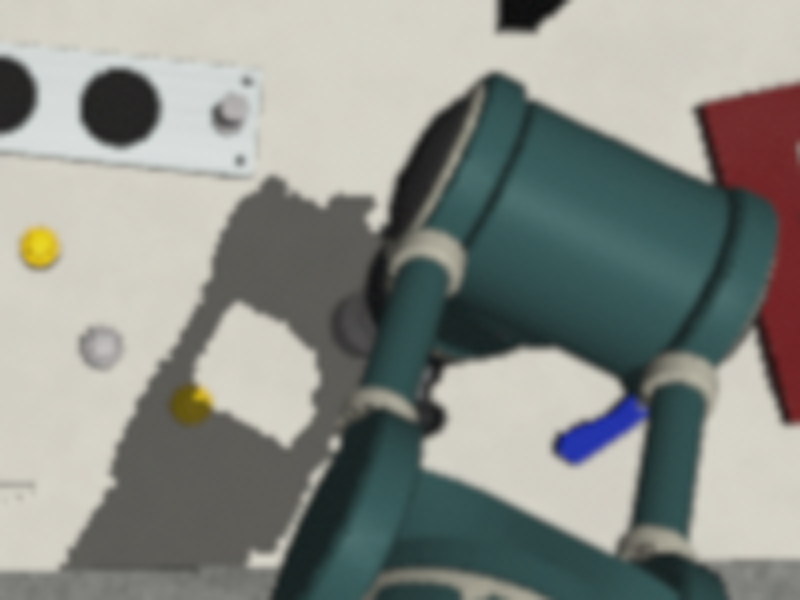

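>>> {"method": "step_arm", "body": {
  "deltas": [
    [[0,0,-0.001,0,-0.001,0.018,1],[0,0,-0.001,0,-0.001,0.036,1],[0,0,-0.001,0,-0.001,0.054,1],[0,0,-0.001,0,-0.001,0.07,1],[0,0,-0.001,0,-0.001,0.072,1]]
  ]
}}

```text
time_s: 2.2
tcp_pos: [0.4592, -0.2135, 0.0253]
ee_rot: [-3.141, -0.0, 1.444]
ft_force: [-0.6, 0.2, 0.3]
grip_width: 0.999
```

```bash
python3 go.py .4598 -.213 .024 1.445
python3 - <<'E'
from h import *
print(proj("scene",[.46,-.2136,.092]))
im=snap("scene","s2"); crop(im,"s2",320,100,440,200,6)
E
```

```text
t 2.2 tcp [ 0.4592 -0.2135  0.0253] rpy [-3.1414e+00 -3.0000e-04  1.4444e+00] F [-0.6  0.2  0.3] w 84.9
turn [-0.0002 -0.0003 -0.0006] shift [0.0005 0.0005 0.0013]
[370.69300852 142.96075254]
```

View pics/s2.png

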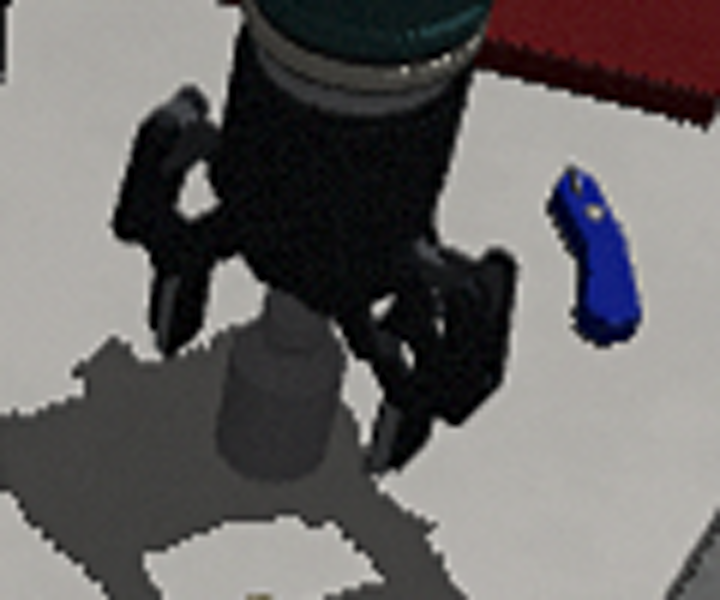

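Weight a stands centred between the fingers (crop ~(280,400)); closing.

>>> {"method": "step_arm", "body": {
  "deltas": [
    [[0,0,0,0,0,0.001,0.6],[0,0,0,0,0,0.001,0.3],[0,0,0,0,0,0.001,0],[0,0,0,0,0,0.001,-0.3],[0,0,0,0,0,0.001,-0.5]]
  ],
  "newtons": 60
}}

```text
time_s: 2.75
tcp_pos: [0.4605, -0.2142, 0.0261]
ee_rot: [3.139, 0.001, 1.445]
ft_force: [-1.4, 0.6, 6.8]
grip_width: 0.474
```

>>> {"method": "step_arm", "body": {
  "deltas": [
    [[0,0,0,0,0,0,-1],[0,0,0,0,0,0,-1],[0,0,0,0,0,0,-1],[0,0,0,0,0,0,-1],[0,0,0,0,0,-0.003,-1]]
  ]
}}

```text
time_s: 3.25
tcp_pos: [0.4598, -0.2137, 0.0284]
ee_rot: [3.141, 0.0, 1.445]
ft_force: [-0.9, 0.0, -3.1]
grip_width: 0.473
```

```bash
python3 go.py .6014 -.0621 .11 1.445
python3 - <<'E'
from h import *
im=snap("scene","s3"); crop(im,"s3",320,100,440,200,6)
E
```

```text
t 3.25 tcp [ 0.4598 -0.2137  0.0284] rpy [3.1407e+00 1.0000e-04 1.4446e+00] F [-0.9  0.  -3.1] w 40.2
turn [ 0.0009  0.0001 -0.0004] shift [ 0.1682  0.1215 -0.0815]
```

View pics/s3.png

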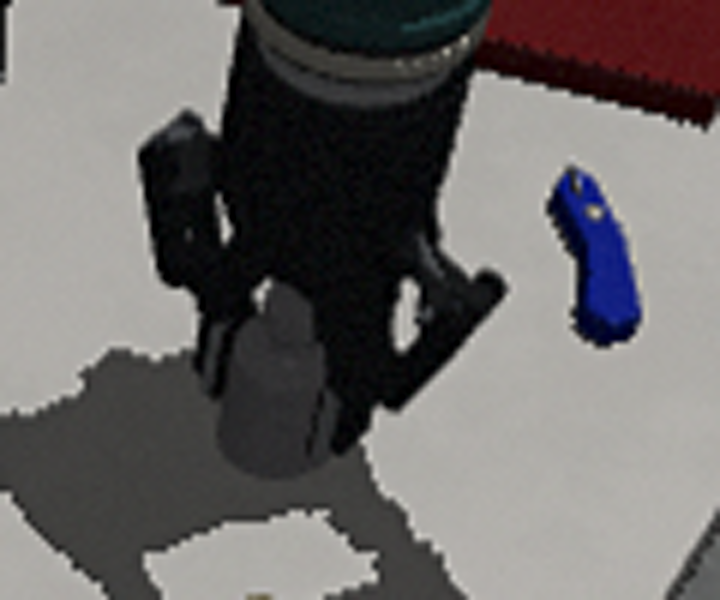

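>>> {"method": "step_arm", "body": {
  "deltas": [
    [[0,0,0,0,0,-0.01,-1],[0,0,0,0,0,-0.03,-1],[0,0,0,0,0,-0.05,-1],[0,0,0,0,0,-0.065,-1],[0,0,0,0,0,-0.07,-1]]
  ]
}}

```text
time_s: 3.8
tcp_pos: [0.4612, -0.2145, 0.1012]
ee_rot: [3.137, 0.002, 1.445]
ft_force: [0.3, -0.4, -4.6]
grip_width: 0.474
```

```bash
python3 go.py .6014 -.0621 .11 1.445
python3 - <<'E'
from h import *
im=snap("scene","s4"); crop(im,"s4",320,60,440,160,6)
E
```

```text
t 3.8 tcp [ 0.4612 -0.2145  0.1012] rpy [3.1366e+00 1.6000e-03 1.4445e+00] F [ 0.3 -0.4 -4.6] w 40.3
turn [ 0.005   0.0016 -0.0005] shift [ 0.1688  0.1199 -0.0085]
```

View pics/s4.png

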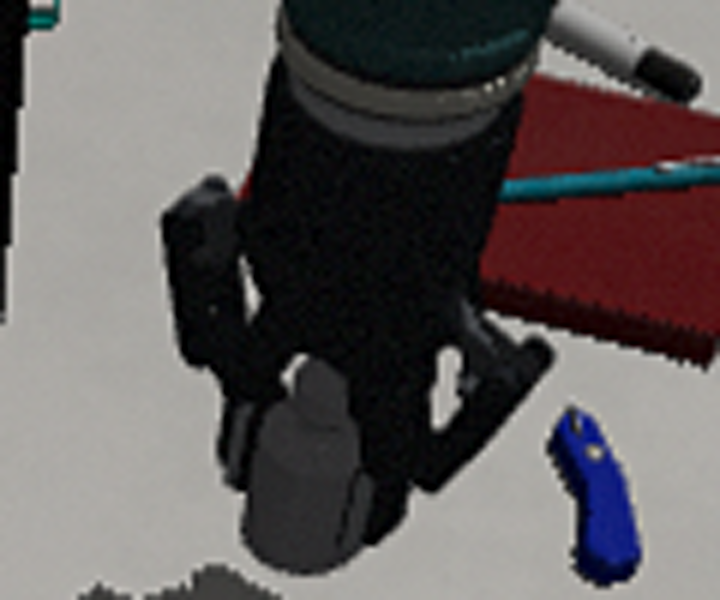

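>>> {"method": "step_arm", "body": {
  "deltas": [
    [[0.002,0.001,0,0.015,0.01,-0.004,-1],[0.005,0.002,0,0.04,0.028,-0.008,-1],[0.005,0.002,0,0.068,0.048,-0.009,-1],[0.005,0.002,0,0.096,0.068,-0.009,-1],[0.005,0.002,0,0.125,0.088,-0.009,-1]]
  ]
}}

```text
time_s: 4.35
tcp_pos: [0.5641, -0.1004, 0.1092]
ee_rot: [-3.14, -0.0, 1.444]
ft_force: [0.5, 0.4, -3.5]
grip_width: 0.475
```

```bash
python3 go.py .6014 -.0621 .11 1.445
```

```text
t 4.35 tcp [ 0.5641 -0.1004  0.1092] rpy [-3.1397e+00 -5.0000e-04  1.4441e+00] F [ 0.5  0.4 -3.5] w 40.4
turn [-0.0019 -0.0005 -0.0009] shift [ 0.0428  0.0322 -0.0008]
```

>>> {"method": "step_arm", "body": {
  "deltas": [
    [[0,0,0,0.02,0.015,0,-1],[0,0,0,0.033,0.025,0,-1],[-0.001,0,-0.001,0.042,0.031,0,-1],[-0.001,0,-0.001,0.043,0.032,0,-1],[-0.001,0,-0.001,0.043,0.032,0,-1]]
  ]
}}

```text
time_s: 4.85
tcp_pos: [0.6006, -0.0623, 0.1087]
ee_rot: [-3.139, -0.0, 1.445]
ft_force: [-0.6, -0.1, -4.5]
grip_width: 0.474
```

```bash
python3 go.py .6014 -.0621 .045 1.445
python3 - <<'E'
from h import *
im=snap("scene","s5"); crop(im,"s5",200,80,340,220,4.2)
im=snap("top","t5"); crop(im,"t5",240,120,380,220,5)
E
```

```text
t 4.85 tcp [ 0.6006 -0.0623  0.1087] rpy [-3.1394 -0.      1.4452] F [-0.6 -0.1 -4.5] w 40.3
turn [-0.0022 -0.      0.0002] shift [0.0003 0.0009 0.0637]
```

View pics/s5.png

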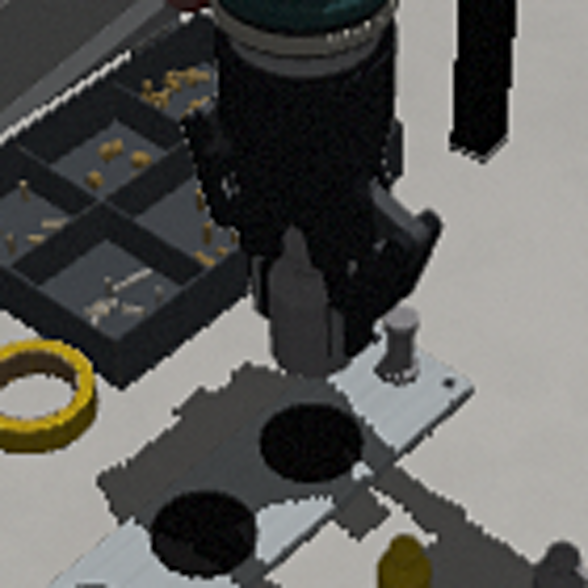

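View pics/t5.png

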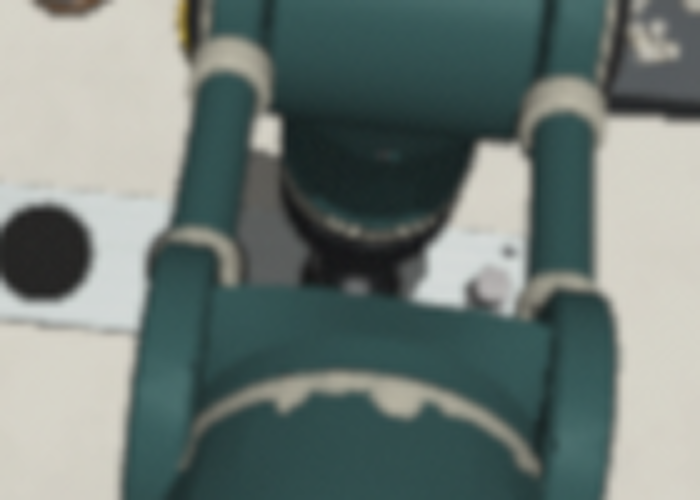

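>>> {"method": "step_arm", "body": {
  "deltas": [
    [[-0.002,0,0,0,0,0.015,-1],[-0.002,0,0,0,0.001,0.035,-1],[-0.002,0,0,0,0.001,0.055,-1],[-0.002,0,0,0,0.001,0.062,-1],[-0.002,0,0,0,0.001,0.064,-1]]
  ]
}}

```text
time_s: 5.45
tcp_pos: [0.5994, -0.063, 0.0429]
ee_rot: [-3.138, -0.0, 1.444]
ft_force: [0.9, -0.1, -4.5]
grip_width: 0.476
```

```bash
python3 go.py .6014 -.0621 .039 1.445
python3 - <<'E'
from h import *
print(proj("scene",[.6014,-.0621,.016]))
im=snap("scene","s6"); crop(im,"s6",220,120,320,220,6)
E
```

```text
t 5.45 tcp [ 0.5994 -0.063   0.0429] rpy [-3.1380e+00 -1.0000e-04  1.4437e+00] F [ 0.9 -0.1 -4.5] w 40.4
turn [-0.0036 -0.0001 -0.0013] shift [0.0012 0.0019 0.0039]
[273.56821079 183.77423721]
```

View pics/s6.png

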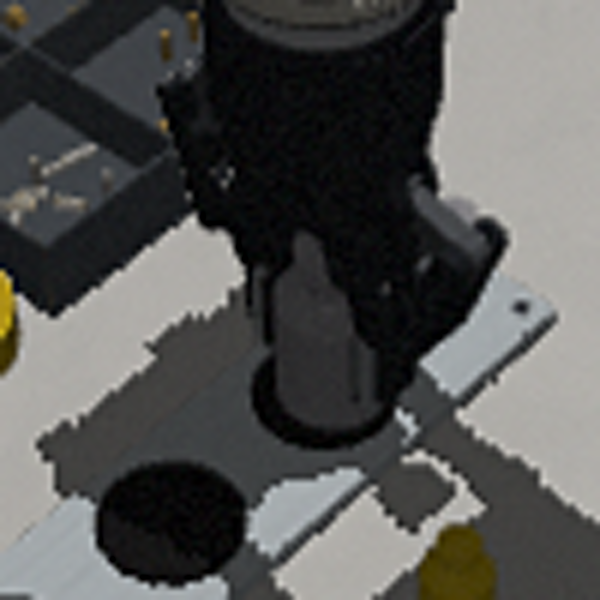

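>>> {"method": "step_arm", "body": {
  "deltas": [
    [[-0.004,0,-0.001,0.001,0.002,0.001,-1],[-0.004,0,-0.001,0.001,0.002,0.002,-1],[-0.004,0,-0.001,0.001,0.002,0.003,-1],[-0.004,0,-0.001,0.001,0.002,0.004,-1],[-0.004,0,-0.001,0.001,0.002,0.004,-1]]
  ]
}}

```text
time_s: 6.0
tcp_pos: [0.6025, -0.0623, 0.0399]
ee_rot: [3.139, -0.0, 1.445]
ft_force: [0.1, 0.0, -4.9]
grip_width: 0.476
```

```bash
python3 go.py .6014 -.0621 .039 1.445
```

```text
t 6.0 tcp [ 0.6025 -0.0623  0.0399] rpy [ 3.1392 -0.      1.4449] F [ 0.1  0.  -4.9] w 40.5
turn [ 0.0024 -0.     -0.0001] shift [ 0.     -0.0011  0.0009]
```

>>> {"method": "step_arm", "body": {
  "deltas": [
    [[0.001,0,0,0,-0.001,0.001,-1],[0.001,0,0,0,-0.001,0.001,-1],[0.001,0,0,0,-0.001,0.002,-1],[0.001,0,0,0,-0.001,0.002,-1],[0.001,0,0,0,-0.001,0.002,-1]]
  ]
}}

```text
time_s: 6.5
tcp_pos: [0.6018, -0.0622, 0.0392]
ee_rot: [3.14, -0.0, 1.445]
ft_force: [-3.6, 0.2, 5.0]
grip_width: 0.472
```

```bash
python3 go.py .6014 -.0621 .039 1.445
```

```text
t 6.5 tcp [ 0.6018 -0.0622  0.0392] rpy [ 3.1397e+00 -1.0000e-04  1.4449e+00] F [-3.6  0.2  5. ] w 40.2
turn [ 0.0019 -0.0001 -0.0001] shift [ 0.     -0.0004  0.0002]
```

>>> {"method": "step_arm", "body": {
  "deltas": [
    [[0.002,0,0,0,0,0,0.1],[0.002,0,0,0,0,0,0.3],[0.002,0,0,0,0,0,0.6],[0.002,0,0,0,0,0,0.9],[0.002,0,0,0,0,0,0.9]]
  ]
}}

```text
time_s: 7.0
tcp_pos: [0.6018, -0.0622, 0.0391]
ee_rot: [-3.141, -0.0, 1.445]
ft_force: [0.2, 0.1, -0.8]
grip_width: 0.945
```

>>> {"method": "step_arm", "body": {
  "deltas": [
    [[0,0,0,0,0,-0.01,0.9],[0,0,0,0,0,-0.03,0.9],[0,0,0,0,0,-0.055,0.9],[0,0,0,0,0,-0.08,0.9],[0,0,0,0,0,-0.1,0.9]]
  ]
}}

```text
time_s: 7.5
tcp_pos: [0.6025, -0.0623, 0.1415]
ee_rot: [3.14, -0.0, 1.445]
ft_force: [1.0, -0.1, -0.2]
grip_width: 0.953
```

```bash
python3 go.py .4416 .0583 .12 1.445
python3 - <<'E'
from h import *
im=snap("scene","s7"); crop(im,"s7",220,120,320,220,6)
E
```

```text
t 7.5 tcp [ 0.6025 -0.0623  0.1415] rpy [ 3.1397 -0.      1.4449] F [ 1.  -0.1 -0.2] w 81.0
turn [ 0.0019 -0.     -0.0001] shift [ 0.0994 -0.1748  0.0211]
```

View pics/s7.png

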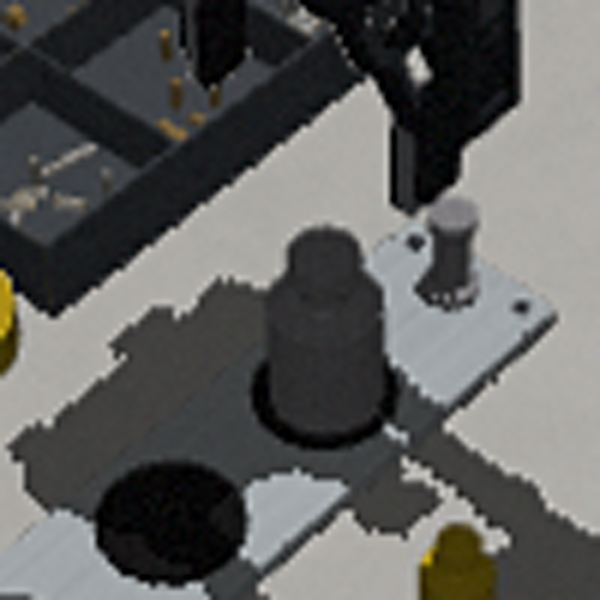

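Weight a stands upright in the middle of the pad by the post (crop ~(325,380)). On to b.

>>> {"method": "step_arm", "body": {
  "deltas": [
    [[0,0,0,0.01,-0.018,0,0.9],[0,0,0,0.03,-0.053,0,0.9],[0.001,0,0,0.052,-0.092,0.005,0.6],[0.002,0,0,0.075,-0.132,0.01,0.6],[0.002,0,0,0.094,-0.165,0.02,0.6]]
  ],
  "newtons": 45
}}

```text
time_s: 8.05
tcp_pos: [0.4515, 0.0523, 0.1241]
ee_rot: [3.135, -0.0, 1.445]
ft_force: [-0.4, 0.6, 0.1]
grip_width: 0.806
```

```bash
python3 go.py .4416 .0583 .085 1.445
```

```text
t 8.05 tcp [0.4515 0.0523 0.1241] rpy [ 3.1351e+00 -4.0000e-04  1.4446e+00] F [-0.4  0.6  0.1] w 68.5
turn [ 0.0064 -0.0004 -0.0004] shift [ 0.0047 -0.0108  0.039 ]
```

>>> {"method": "step_arm", "body": {
  "deltas": [
    [[0.003,0,0,0.003,-0.007,0.01,0.6],[0.006,0,0,0.005,-0.011,0.025,0.6],[0.006,0,0,0.005,-0.011,0.038,0.6],[0.006,0,0,0.005,-0.011,0.039,0.6],[0.006,0,0,0.005,-0.011,0.039,0.6]]
  ]
}}

```text
time_s: 8.55
tcp_pos: [0.4418, 0.0582, 0.0847]
ee_rot: [-3.141, -0.0, 1.444]
ft_force: [0.8, -0.2, 0.6]
grip_width: 0.801
```

```bash
python3 go.py .4416 .0583 .02 1.445
python3 - <<'E'
from h import *
im=snap("scene","s8"); crop(im,"s8",250,200,370,300,6)
E
```

```text
t 8.55 tcp [0.4418 0.0582 0.0847] rpy [-3.1413e+00 -1.0000e-04  1.4441e+00] F [ 0.8 -0.2  0.6] w 68.1
turn [-0.0003 -0.0001 -0.0009] shift [ 0.     -0.0002  0.0647]
```

View pics/s8.png

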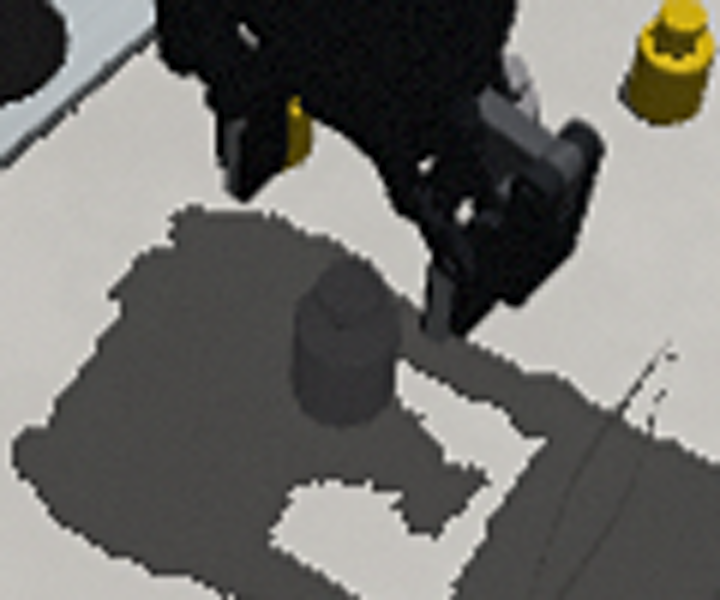

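Weight b (crop (345,345)) lies below the middle of the open fingers.

>>> {"method": "step_arm", "body": {
  "deltas": [
    [[0,0,0,0,0,0.015,0.6],[0,0,0,0,0,0.03,0.6],[0,0,0,0,0,0.046,0.6],[0,0,0,0,0,0.06,0.6],[0,0,0,0,0,0.064,0.6]]
  ]
}}

```text
time_s: 9.1
tcp_pos: [0.4422, 0.0579, 0.0205]
ee_rot: [-3.141, -0.0, 1.443]
ft_force: [-0.2, 0.5, -0.3]
grip_width: 0.797
```

>>> {"method": "step_arm", "body": {
  "deltas": [
    [[0,0,0,0,0,0,0.4],[0,0,0,0,0,0,0.1],[0,0,0,0,0,0,-0.1],[0,0,0,0,0,0,-0.3],[0,0,0,0,0,0,-0.5]]
  ]
}}

```text
time_s: 9.6
tcp_pos: [0.443, 0.058, 0.0215]
ee_rot: [3.141, -0.0, 1.443]
ft_force: [-0.4, -1.0, 6.2]
grip_width: 0.373
```

>>> {"method": "step_arm", "body": {
  "deltas": [
    [[0,0,0,0,0,0,-1],[0,0,0,0,0,0,-1],[0,0,0,0,0,0,-1],[0,0,0,0,0,0,-1],[0,0,0,0,0,-0.002,-1]]
  ]
}}

```text
time_s: 10.1
tcp_pos: [0.4425, 0.0579, 0.0231]
ee_rot: [-3.142, -0.0, 1.443]
ft_force: [0.0, 0.7, -2.3]
grip_width: 0.375
```

```bash
python3 go.py .6112 .0172 .11 1.445
```

```text
t 10.1 tcp [0.4425 0.0579 0.0231] rpy [-3.1415e+00 -1.0000e-04  1.4434e+00] F [ 0.   0.7 -2.3] w 31.9
turn [-0.0001 -0.0001 -0.0016] shift [-0.019   0.1725 -0.0869]
```

>>> {"method": "step_arm", "body": {
  "deltas": [
    [[0,0,0,0,0,-0.01,-1],[0,0,0,0,0,-0.03,-1],[0,0,0,0,0,-0.055,-1],[0,0,0,0,0.005,-0.075,-1],[0,0,-0.001,-0.001,0.015,-0.087,-1]]
  ]
}}

```text
time_s: 10.6
tcp_pos: [0.4579, 0.0551, 0.1122]
ee_rot: [3.14, -0.001, 1.445]
ft_force: [0.2, 0.6, -2.6]
grip_width: 0.372
```

```bash
python3 go.py .6112 .0172 .11 1.445
```

```text
t 10.6 tcp [0.4579 0.0551 0.1122] rpy [ 3.1396e+00 -6.0000e-04  1.4449e+00] F [ 0.2  0.6 -2.6] w 31.6
turn [ 0.002  -0.0006 -0.0001] shift [-0.0184  0.1569  0.0025]
```

>>> {"method": "step_arm", "body": {
  "deltas": [
    [[0.002,0,0,-0.003,0.025,0.002,-1],[0.002,0,0,-0.007,0.06,0.002,-1],[0.002,0,0,-0.011,0.095,0.002,-1],[0.002,0,0,-0.015,0.13,0.002,-1],[0.002,0,0,-0.018,0.15,0.002,-1]]
  ]
}}

```text
time_s: 11.1
tcp_pos: [0.6075, 0.0175, 0.1104]
ee_rot: [3.14, -0.001, 1.444]
ft_force: [-0.7, -0.5, -1.8]
grip_width: 0.372
```

```bash
python3 go.py .6112 .0172 .07 1.445
```

```text
t 11.1 tcp [0.6075 0.0175 0.1104] rpy [ 3.1399e+00 -5.0000e-04  1.4444e+00] F [-0.7 -0.5 -1.8] w 31.6
turn [ 0.0017 -0.0005 -0.0006] shift [0.0001 0.0037 0.0405]
```

>>> {"method": "step_arm", "body": {
  "deltas": [
    [[0.001,0,0,0,0.004,0.01,-1],[0.001,0,0,0,0.004,0.03,-1],[0.001,0,0,0,0.004,0.05,-1],[0.001,0,0,0,0.004,0.065,-1],[0.001,0,0,0,0.004,0.071,-1]]
  ]
}}

```text
time_s: 11.6
tcp_pos: [0.6089, 0.0172, 0.0365]
ee_rot: [-3.137, 0.0, 1.445]
ft_force: [-0.5, 0.2, -2.3]
grip_width: 0.376
```

```bash
python3 go.py .6112 .0172 .035 1.445
python3 - <<'E'
from h import *
im=snap("scene","s9"); crop(im,"s9",190,130,310,230,6)
E
```

```text
t 11.6 tcp [0.6089 0.0172 0.0365] rpy [-3.1371  0.      1.4446] F [-0.5  0.2 -2.3] w 32.0
turn [-0.0045  0.     -0.0004] shift [0.0003 0.0023 0.0015]
```

View pics/s9.png

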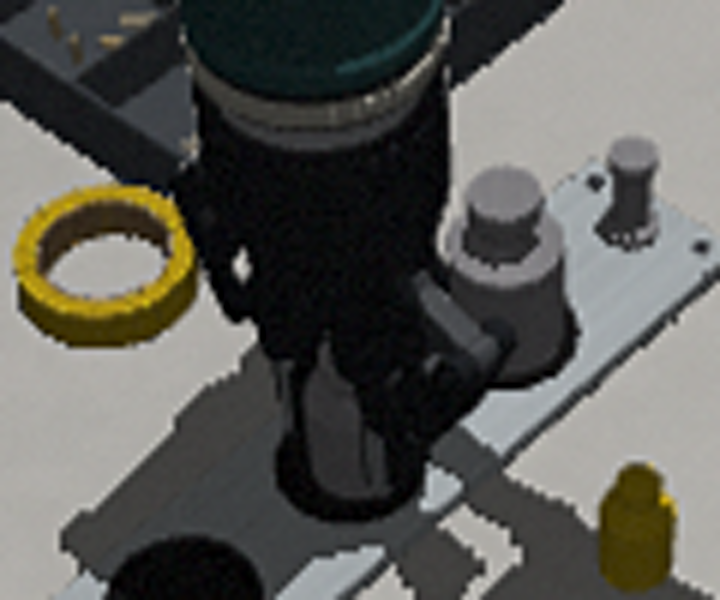

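Weight b hangs just above the second pad (crop (350,490)), a still upright behind it. Lowering.

>>> {"method": "step_arm", "body": {
  "deltas": [
    [[-0.003,0,0,0,0.002,0,-1],[-0.003,0,0,0,0.002,0,-1],[-0.003,0,0,0,0.002,0.001,-1],[-0.003,0,0,0,0.002,0.002,-1],[-0.003,0,0,0,0.002,0.002,-1]]
  ]
}}

```text
time_s: 12.15
tcp_pos: [0.6114, 0.017, 0.035]
ee_rot: [-3.141, -0.0, 1.445]
ft_force: [-0.4, -0.5, -2.5]
grip_width: 0.372
```

```bash
python3 go.py .6112 .0172 .0345 1.445
```

```text
t 12.15 tcp [0.6114 0.017  0.035 ] rpy [-3.1412e+00 -1.0000e-04  1.4446e+00] F [-0.4 -0.5 -2.5] w 31.7
turn [-0.0003 -0.0001 -0.0004] shift [ 0.0002 -0.0002  0.0005]
```

>>> {"method": "step_arm", "body": {
  "deltas": [
    [[0,0,0,0,0,0.001,-1],[0,0,0,0,0,0.001,-1],[0,0,0,0,0,0.002,-1],[0,0,0,0,0,0.002,-1],[0,0,0,0,0,0.002,-1]]
  ]
}}

```text
time_s: 12.65
tcp_pos: [0.6116, 0.017, 0.0346]
ee_rot: [-3.141, -0.0, 1.445]
ft_force: [-4.5, -0.4, 8.6]
grip_width: 0.372
```

Contact felt (+8.6 N). Release and retreat.

>>> {"method": "step_arm", "body": {
  "deltas": [
    [[0,0,0,0,0,0,-0.1],[0,0,0,0,0,0,0.1],[0,0,0,0,0,0,0.4],[0,0,0,0,0,0,0.6],[0,0,0,0,0,0,0.6]]
  ]
}}

```text
time_s: 13.15
tcp_pos: [0.6115, 0.017, 0.0344]
ee_rot: [-3.141, -0.0, 1.445]
ft_force: [-0.4, 1.0, 0.0]
grip_width: 0.802
```

>>> {"method": "step_arm", "body": {
  "deltas": [
    [[0,0,0,0,0,-0.01,0.6],[0,0,0,0,0,-0.03,0.6],[0,0,0,0,0,-0.055,0.6],[0,0,0,0,0,-0.08,0.5],[0,0,0,0,0,-0.1,0.4]]
  ]
}}

```text
time_s: 13.65
tcp_pos: [0.6123, 0.0169, 0.1368]
ee_rot: [3.14, -0.0, 1.445]
ft_force: [-0.2, 0.6, -0.4]
grip_width: 0.698
```

```bash
python3 go.py .4477 -.0475 .11 1.445
python3 - <<'E'
from h import *
im=snap("scene","s10"); crop(im,"s10",190,130,310,230,6)
E
```

```text
t 13.65 tcp [0.6123 0.0169 0.1368] rpy [ 3.1400e+00 -3.0000e-04  1.4446e+00] F [-0.2  0.6 -0.4] w 59.4
turn [ 0.0016 -0.0003 -0.0004] shift [-0.0846 -0.1552  0.0265]
```

View pics/s10.png

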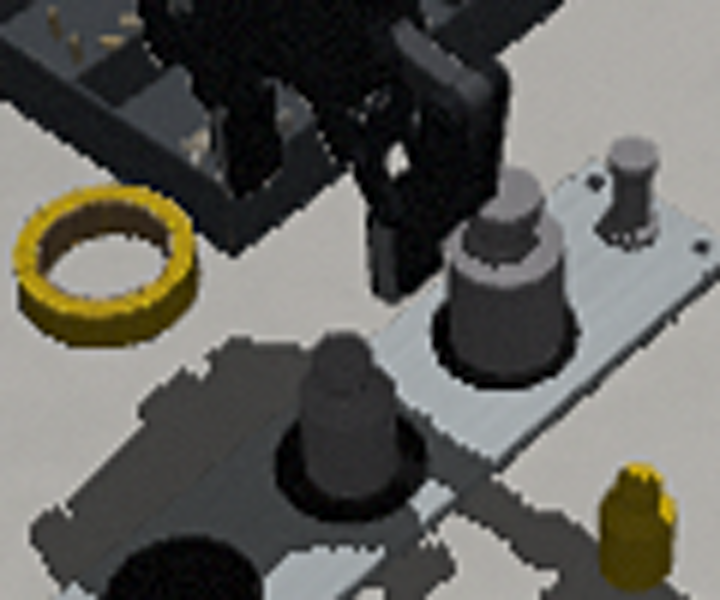

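Weight b stands upright on its pad (crop (350,440)). Now c, with a 50 mm opening.

>>> {"method": "step_arm", "body": {
  "deltas": [
    [[0,0,0,-0.01,-0.018,0,0.3],[0,0,0,-0.03,-0.055,0,0.2],[0.001,0,0,-0.052,-0.095,0.005,0.2],[0.001,0,0,-0.074,-0.135,0.015,0.2],[0.001,0,0,-0.084,-0.154,0.025,0.2]]
  ],
  "newtons": 40
}}

```text
time_s: 14.2
tcp_pos: [0.4476, -0.0476, 0.1133]
ee_rot: [3.138, -0.001, 1.444]
ft_force: [0.3, 0.8, -0.1]
grip_width: 0.601
```

```bash
python3 go.py .4477 -.0475 .07 1.445
```

```text
t 14.2 tcp [ 0.4476 -0.0476  0.1133] rpy [ 3.1377e+00 -6.0000e-04  1.4441e+00] F [ 0.3  0.8 -0.1] w 51.1
turn [ 0.0039 -0.0006 -0.0009] shift [ 0.0001 -0.0001  0.0433]
```

>>> {"method": "step_arm", "body": {
  "deltas": [
    [[0.002,0,0,0,0,0.01,0.2],[0.004,0,0,0,0,0.025,0.2],[0.004,0,0,0,0,0.04,0.2],[0.004,0,0,0,0,0.042,0.2],[0.004,0,0,0,0,0.042,0.2]]
  ]
}}

```text
time_s: 14.7
tcp_pos: [0.4481, -0.0473, 0.071]
ee_rot: [-3.141, -0.001, 1.444]
ft_force: [-0.4, -0.2, -0.7]
grip_width: 0.603
```

```bash
python3 go.py .4477 -.0475 .018 1.445
python3 - <<'E'
from h import *
im=snap("scene","s11"); crop(im,"s11",270,160,390,260,6)
E
```

```text
t 14.7 tcp [ 0.4481 -0.0473  0.071 ] rpy [-3.1406e+00 -7.0000e-04  1.4444e+00] F [-0.4 -0.2 -0.7] w 51.3
turn [-0.001  -0.0007 -0.0006] shift [-0.0003 -0.0003  0.053 ]
```

View pics/s11.png

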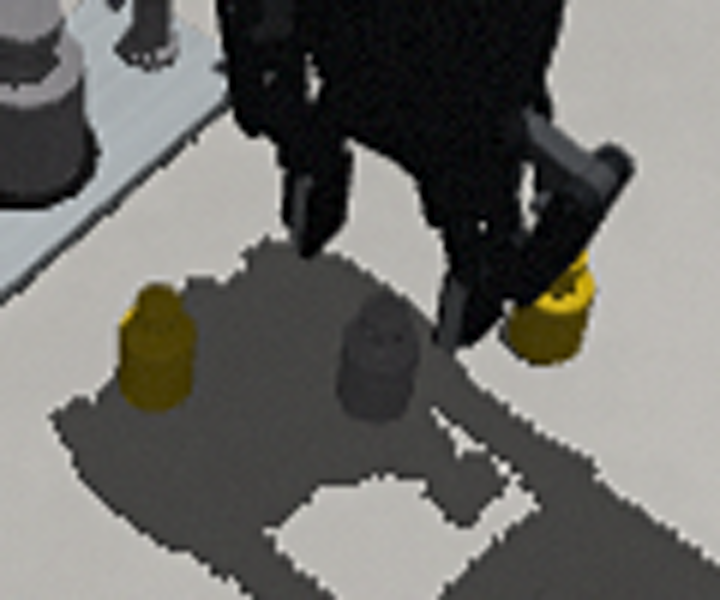

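Weight c (crop (378,360)) is between the fingers; both yellow ones are clear of them.

>>> {"method": "step_arm", "body": {
  "deltas": [
    [[0,0,0,0,0,0.012,0.2],[0,0,0,0,0,0.026,0.2],[0,0,0,0,0,0.04,0.2],[0,0,0,0,0,0.05,0.2],[0,0,0,0,0,0.053,0.2]]
  ]
}}

```text
time_s: 15.25
tcp_pos: [0.4479, -0.0472, 0.0174]
ee_rot: [-3.14, -0.001, 1.444]
ft_force: [0.0, -0.3, -0.3]
grip_width: 0.598
```

>>> {"method": "step_arm", "body": {
  "deltas": [
    [[0,0,0,0,0,0,0],[0,0,0,0,0,0,-0.2],[0,0,0,0,0,0,-0.4],[0,0,0,0,0,0,-0.6],[0,0,0,0,0,0,-0.8]]
  ]
}}

```text
time_s: 15.75
tcp_pos: [0.4485, -0.0473, 0.0181]
ee_rot: [-3.141, -0.001, 1.445]
ft_force: [-1.7, 0.8, 2.8]
grip_width: 0.285
```

>>> {"method": "step_arm", "body": {
  "deltas": [
    [[0,0,0,0,0,0,-1],[0,0,0,0,0,0,-1],[0,0,0,0,0,0,-1],[0,0,0,0,0,0,-1],[0,0,0,0,0,-0.002,-1]]
  ]
}}

```text
time_s: 16.25
tcp_pos: [0.448, -0.0472, 0.0197]
ee_rot: [-3.14, -0.001, 1.444]
ft_force: [1.0, -0.3, -1.2]
grip_width: 0.291
```

```bash
python3 go.py .6212 .0961 .11 1.445
python3 - <<'E'
from h import *
im=snap("scene","s12"); crop(im,"s12",270,160,390,260,6)
E
```

```text
t 16.25 tcp [ 0.448  -0.0472  0.0197] rpy [-3.1404e+00 -7.0000e-04  1.4445e+00] F [ 1.  -0.3 -1.2] w 24.8
turn [-0.0012 -0.0007 -0.0005] shift [ 0.1641  0.1536 -0.0903]
```

View pics/s12.png

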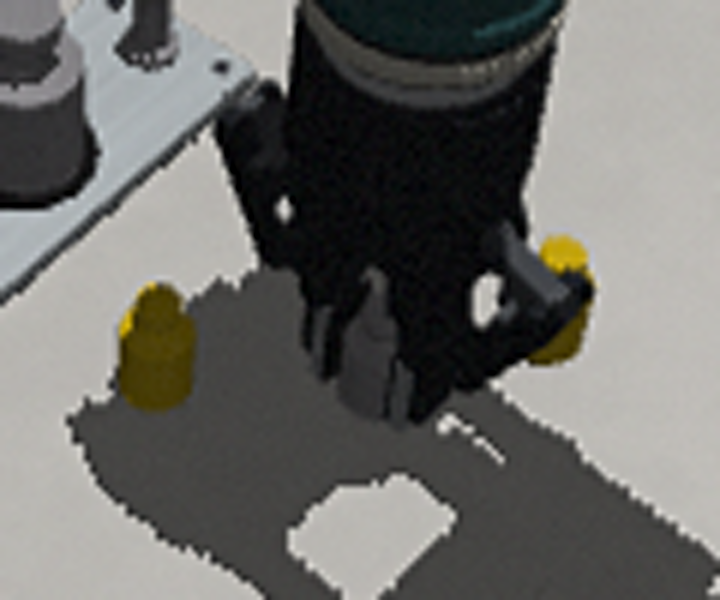

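>>> {"method": "step_arm", "body": {
  "deltas": [
    [[0,0,0,0,0,-0.01,-1],[0,0,0,0,0,-0.035,-1],[0,0,0,0,0,-0.06,-1],[0,0,0,0.004,0.004,-0.08,-1],[0,0,0,0.015,0.014,-0.095,-1]]
  ]
}}

```text
time_s: 16.8
tcp_pos: [0.4642, -0.0346, 0.1171]
ee_rot: [3.141, -0.0, 1.444]
ft_force: [-0.8, 0.2, -1.6]
grip_width: 0.291
```

```bash
python3 go.py .6212 .0961 .11 1.445
```

```text
t 16.8 tcp [ 0.4642 -0.0346  0.1171] rpy [ 3.1408e+00 -4.0000e-04  1.4435e+00] F [-0.8  0.2 -1.6] w 24.7
turn [ 0.0008 -0.0004 -0.0015] shift [0.1496 0.1391 0.0073]
```

>>> {"method": "step_arm", "body": {
  "deltas": [
    [[0,0,0,0.018,0.017,0,-1],[0,0,0,0.048,0.045,0,-1],[0,0,-0.001,0.08,0.074,0,-1],[0,0,-0.001,0.112,0.104,0.003,-1],[0,0,-0.001,0.14,0.13,0.005,-1]]
  ]
}}

```text
time_s: 17.3
tcp_pos: [0.6125, 0.0893, 0.113]
ee_rot: [3.14, -0.001, 1.445]
ft_force: [0.1, -0.6, -0.1]
grip_width: 0.289
```

```bash
python3 go.py .6212 .0961 .035 1.445
```

```text
t 17.3 tcp [0.6125 0.0893 0.113 ] rpy [ 3.1399e+00 -7.0000e-04  1.4449e+00] F [ 0.1 -0.6 -0.1] w 24.6
turn [ 0.0017 -0.0007 -0.0001] shift [0.0078 0.0076 0.078 ]
```

>>> {"method": "step_arm", "body": {
  "deltas": [
    [[0.001,0,0,0.005,0.005,0.01,-1],[0.001,0,0,0.008,0.008,0.03,-1],[0.001,0,0,0.008,0.008,0.055,-1],[0.001,0,0,0.008,0.008,0.072,-1],[0.001,0,0,0.008,0.008,0.077,-1]]
  ]
}}

```text
time_s: 17.8
tcp_pos: [0.6188, 0.0957, 0.0332]
ee_rot: [-3.137, 0.001, 1.445]
ft_force: [-0.1, -0.1, -2.0]
grip_width: 0.289
```

```bash
python3 go.py .6212 .0961 .031 1.445
python3 - <<'E'
from h import *
im=snap("scene","s13"); crop(im,"s13",170,150,290,250,6)
E
```

```text
t 17.8 tcp [0.6188 0.0957 0.0332] rpy [-3.1369e+00  7.0000e-04  1.4447e+00] F [-0.1 -0.1 -2. ] w 24.6
turn [-0.0047  0.0007 -0.0003] shift [0.0007 0.0023 0.0022]
```

View pics/s13.png

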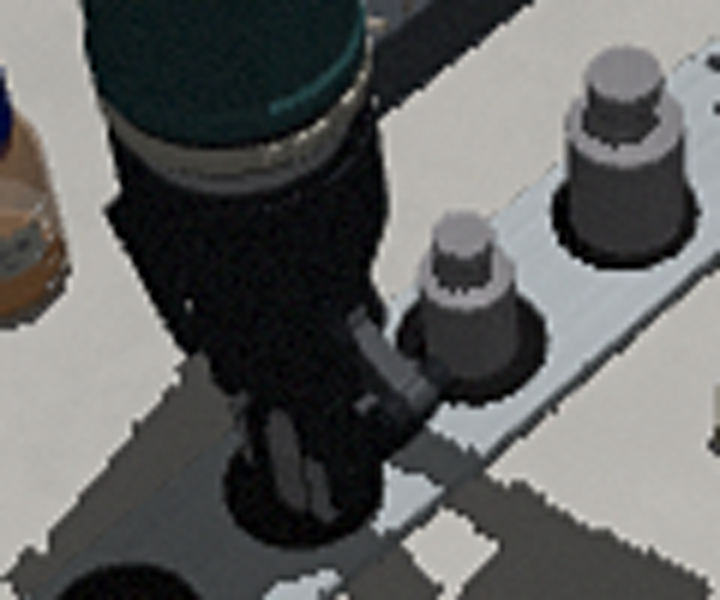

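Weight c is held just above pad three (crop (295,480)); a and b stand.

>>> {"method": "step_arm", "body": {
  "deltas": [
    [[-0.003,0,0,0.001,0.002,0,-1],[-0.003,0,0,0.001,0.002,0.001,-1],[-0.003,0,0,0.001,0.002,0.001,-1],[-0.003,0,0,0.001,0.002,0.002,-1],[-0.003,0,0,0.001,0.002,0.002,-1]]
  ]
}}

```text
time_s: 18.35
tcp_pos: [0.6217, 0.0964, 0.0321]
ee_rot: [-3.142, 0.0, 1.445]
ft_force: [-0.5, -0.2, -1.0]
grip_width: 0.29
```

```bash
python3 go.py .6212 .0961 .031 1.445
```

```text
t 18.35 tcp [0.6217 0.0964 0.0321] rpy [-3.1416e+00  3.0000e-04  1.4446e+00] F [-0.5 -0.2 -1. ] w 24.7
turn [-0.      0.0003 -0.0004] shift [-0.0004 -0.0005  0.0011]
```

>>> {"method": "step_arm", "body": {
  "deltas": [
    [[0,0,0,0,0,0.001,-1],[0,0,0,0,0,0.001,-1],[0,0,0,0,0,0.002,-1],[0,0,0,0,0,0.002,-1],[0,0,0,0,0,0.002,-1]]
  ]
}}

```text
time_s: 18.85
tcp_pos: [0.6218, 0.0964, 0.0311]
ee_rot: [-3.142, 0.0, 1.445]
ft_force: [-2.6, -0.7, 4.5]
grip_width: 0.288
```

>>> {"method": "step_arm", "body": {
  "deltas": [
    [[0,0,0,0,0,0,-0.3],[0,0,0,0,0,0,-0.1],[0,0,0,0,0,0,0.1],[0,0,0,0,0,0,0.3],[0,0,0,0,0,0,0.3]]
  ]
}}

```text
time_s: 19.35
tcp_pos: [0.6217, 0.0964, 0.0309]
ee_rot: [-3.141, 0.0, 1.445]
ft_force: [0.1, -0.1, -0.9]
grip_width: 0.65
```

>>> {"method": "step_arm", "body": {
  "deltas": [
    [[0,0,0,0,0,-0.01,0.3],[0,0,0,0,0,-0.03,0.3],[0,0,0,0,0,-0.055,0.3],[0,0,0,0,0,-0.08,0.2],[0,0,0,0,0,-0.1,0.1]]
  ]
}}

```text
time_s: 19.85
tcp_pos: [0.6225, 0.0966, 0.1334]
ee_rot: [3.14, -0.0, 1.445]
ft_force: [1.0, -1.1, 0.2]
grip_width: 0.549
```

```bash
python3 go.py .4647 .2378 .1 1.445
python3 - <<'E'
from h import *
im=snap("scene","s14"); crop(im,"s14",170,150,290,250,6)
E
```

```text
t 19.85 tcp [0.6225 0.0966 0.1334] rpy [ 3.1397e+00 -2.0000e-04  1.4446e+00] F [ 1.  -1.1  0.2] w 46.7
turn [ 0.0019 -0.0002 -0.0004] shift [ 0.1202 -0.1744  0.0331]
```

View pics/s14.png

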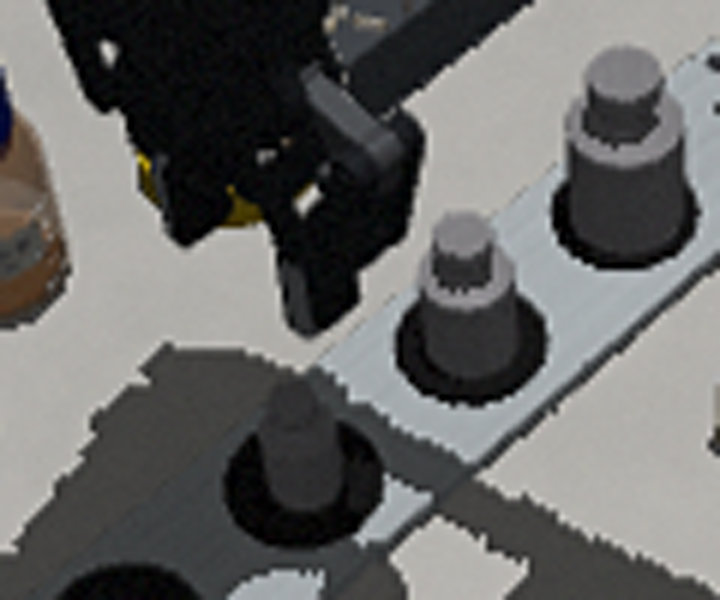

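Weight c stands (crop (300,460)). Now d.

>>> {"method": "step_arm", "body": {
  "deltas": [
    [[0,0,0,0.012,-0.018,0,0.1],[0,0,0,0.038,-0.055,0,0.1],[0.001,0,0,0.065,-0.094,0.005,0.1],[0.001,0,0,0.092,-0.134,0.015,0.1],[0.001,0,0,0.115,-0.166,0.025,0.1]]
  ],
  "newtons": 35
}}

```text
time_s: 20.4
tcp_pos: [0.4713, 0.233, 0.1102]
ee_rot: [3.137, -0.001, 1.445]
ft_force: [0.4, 0.8, -0.3]
grip_width: 0.549
```

```bash
python3 go.py .4647 .2378 .06 1.445
```

```text
t 20.4 tcp [0.4713 0.233  0.1102] rpy [ 3.1369e+00 -1.3000e-03  1.4447e+00] F [ 0.4  0.8 -0.3] w 46.6
turn [ 0.0046 -0.0013 -0.0003] shift [ 0.0039 -0.0073  0.0501]
```

>>> {"method": "step_arm", "body": {
  "deltas": [
    [[0.002,-0.001,0,0.002,-0.004,0.01,0.1],[0.004,-0.001,0,0.004,-0.007,0.025,0.1],[0.004,-0.001,0,0.004,-0.007,0.04,0.1],[0.004,-0.001,0,0.004,-0.007,0.05,0.1],[0.004,-0.001,0,0.004,-0.007,0.05,0.1]]
  ]
}}

```text
time_s: 20.9
tcp_pos: [0.4641, 0.2366, 0.0578]
ee_rot: [-3.139, 0.002, 1.444]
ft_force: [-0.4, -0.5, 0.2]
grip_width: 0.549
```

```bash
python3 go.py .4647 .2378 .017 1.445
python3 - <<'E'
from h import *
im=snap("scene","s15"); crop(im,"s15",180,270,300,370,6)
E
```

```text
t 20.9 tcp [0.4641 0.2366 0.0578] rpy [-3.1389e+00  2.0000e-03  1.4436e+00] F [-0.4 -0.5  0.2] w 46.6
turn [-0.0027  0.002  -0.0014] shift [0.0013 0.0006 0.0408]
```

View pics/s15.png

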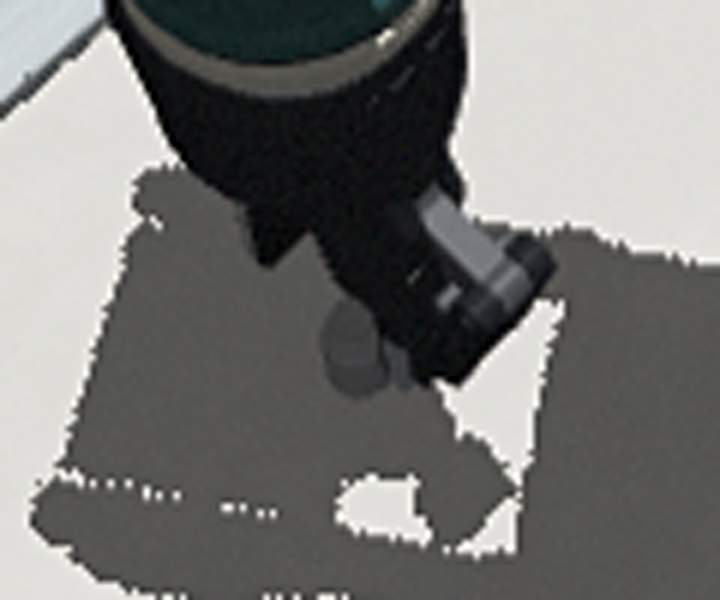

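>>> {"method": "step_arm", "body": {
  "deltas": [
    [[-0.002,0.001,-0.001,0.001,0,0.01,0.1],[-0.002,0.002,-0.001,0.001,0,0.02,0.1],[-0.002,0.002,-0.001,0.001,0,0.03,0.1],[-0.002,0.002,-0.001,0.001,0,0.038,0.1],[-0.002,0.002,-0.001,0.001,0,0.04,0.1]]
  ]
}}

```text
time_s: 21.45
tcp_pos: [0.4638, 0.2374, 0.0174]
ee_rot: [-3.14, 0.0, 1.445]
ft_force: [-0.9, -0.4, -1.4]
grip_width: 0.55
```

```bash
python3 go.py .4647 .2378 .0175 1.445
python3 - <<'E'
from h import *
im=snap("scene","s16"); crop(im,"s16",180,270,300,370,6)
E
```

```text
t 21.45 tcp [0.4638 0.2374 0.0174] rpy [-3.1401e+00  4.0000e-04  1.4446e+00] F [-0.9 -0.4 -1.4] w 46.7
turn [-0.0015  0.0004 -0.0004] shift [ 0.0005  0.0008 -0.0001]
```

View pics/s16.png

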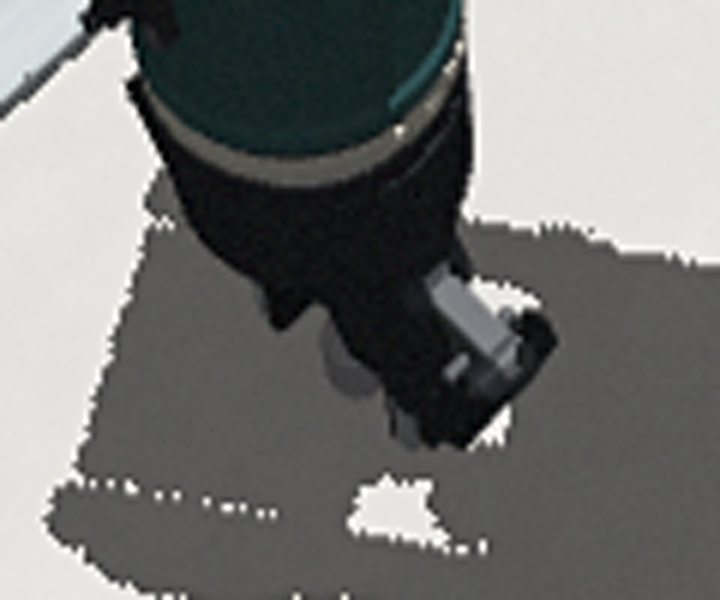

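Weight d (crop (350,365)) sits between the fingertips (280,320) and (430,440). Close.

>>> {"method": "step_arm", "body": {
  "deltas": [
    [[0,0,0,0,0.001,0,-0.1],[0,0,0,0,0.001,0,-0.3],[0,0,0,0,0.001,0,-0.5],[0,0,0,0,0.001,0,-0.6],[0,0,0,0,0.001,0,-0.8]]
  ]
}}

```text
time_s: 22.0
tcp_pos: [0.4655, 0.2377, 0.0182]
ee_rot: [-3.141, -0.0, 1.445]
ft_force: [-0.3, 0.1, 2.8]
grip_width: 0.215
```

>>> {"method": "step_arm", "body": {
  "deltas": [
    [[0,0,0,0,0,0,-1],[0,0,0,0,0,0,-1],[0,0,0,0,0,0,-1],[0,0,0,0,0,0,-1],[0,0,0,0,0,-0.002,-1]]
  ]
}}

```text
time_s: 22.5
tcp_pos: [0.4651, 0.2375, 0.0199]
ee_rot: [-3.141, 0.0, 1.445]
ft_force: [-0.7, -0.0, -0.5]
grip_width: 0.218
```

```bash
python3 go.py .6314 .1755 .11 1.445
python3 - <<'E'
from h import *
im=snap("scene","s17"); crop(im,"s17",180,270,300,370,6)
E
```

```text
t 22.5 tcp [0.4651 0.2375 0.0199] rpy [-3.1407e+00  1.0000e-04  1.4446e+00] F [-0.7 -0.  -0.5] w 18.5
turn [-0.0009  0.0001 -0.0004] shift [-0.0405  0.1727 -0.0903]
```

View pics/s17.png

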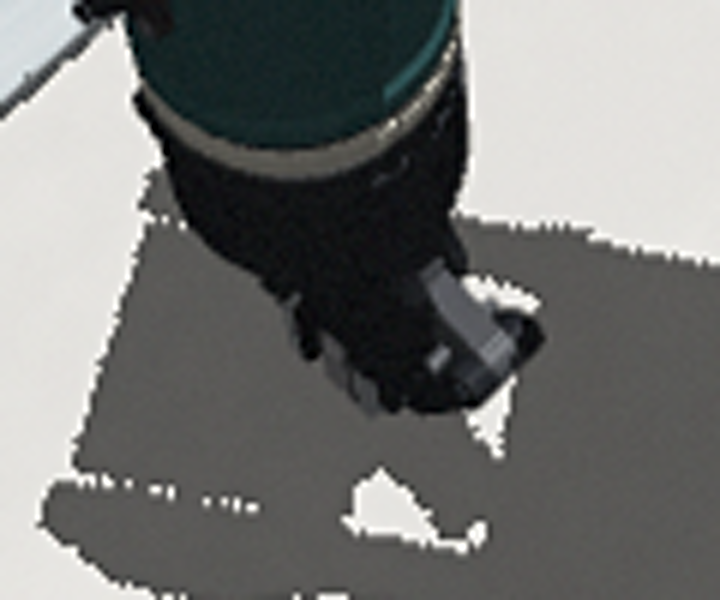

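>>> {"method": "step_arm", "body": {
  "deltas": [
    [[0,0,0,0,0,-0.01,-1],[0,0,0,0,0,-0.035,-1],[0,0,0,0,0,-0.06,-1],[0,0,0,0,0.004,-0.08,-1],[0,0,0,-0.004,0.015,-0.09,-1]]
  ]
}}

```text
time_s: 23.05
tcp_pos: [0.4808, 0.2325, 0.1131]
ee_rot: [3.139, -0.002, 1.446]
ft_force: [0.3, -0.1, 0.1]
grip_width: 0.215
```

```bash
python3 go.py .6314 .1755 .11 1.445
```

```text
t 23.05 tcp [0.4808 0.2325 0.1131] rpy [ 3.1390e+00 -2.3000e-03  1.4457e+00] F [ 0.3 -0.1  0.1] w 18.3
turn [ 0.0026 -0.0023  0.0007] shift [-0.0378  0.1565  0.0034]
```

>>> {"method": "step_arm", "body": {
  "deltas": [
    [[0.001,-0.001,0,-0.005,0.022,0,-1],[0.002,-0.002,0,-0.013,0.055,0,-1],[0.002,-0.002,0,-0.022,0.09,0,-1],[0.002,-0.002,0,-0.03,0.125,0,-1],[0.002,-0.002,0,-0.037,0.15,0.002,-1]]
  ]
}}

```text
time_s: 23.55
tcp_pos: [0.6277, 0.1756, 0.1115]
ee_rot: [3.14, -0.0, 1.445]
ft_force: [-0.3, -0.3, -0.2]
grip_width: 0.216
```

```bash
python3 go.py .6314 .1755 .035 1.445
```

```text
t 23.55 tcp [0.6277 0.1756 0.1115] rpy [ 3.1396e+00 -3.0000e-04  1.4450e+00] F [-0.3 -0.3 -0.2] w 18.4
turn [ 0.002  -0.0003  0.    ] shift [0.0003 0.0035 0.0765]
```

>>> {"method": "step_arm", "body": {
  "deltas": [
    [[0.001,0,0,0,0.003,0.01,-1],[0.001,0,0,0,0.004,0.03,-1],[0.001,0,0,0,0.004,0.055,-1],[0.001,0,0,0,0.004,0.07,-1],[0.001,0,0,0,0.004,0.075,-1]]
  ]
}}

```text
time_s: 24.05
tcp_pos: [0.629, 0.1747, 0.0333]
ee_rot: [-3.137, 0.002, 1.445]
ft_force: [-0.2, 0.1, -0.9]
grip_width: 0.215
```

```bash
python3 go.py .6314 .1755 .031 1.445
python3 - <<'E'
from h import *
im=snap("scene","s18"); crop(im,"s18",140,180,260,280,6)
E
```

```text
t 24.05 tcp [0.629  0.1747 0.0333] rpy [-3.1371e+00  1.6000e-03  1.4452e+00] F [-0.2  0.1 -0.9] w 18.3
turn [-0.0045  0.0016  0.0002] shift [0.0011 0.0023 0.0023]
```

View pics/s18.png

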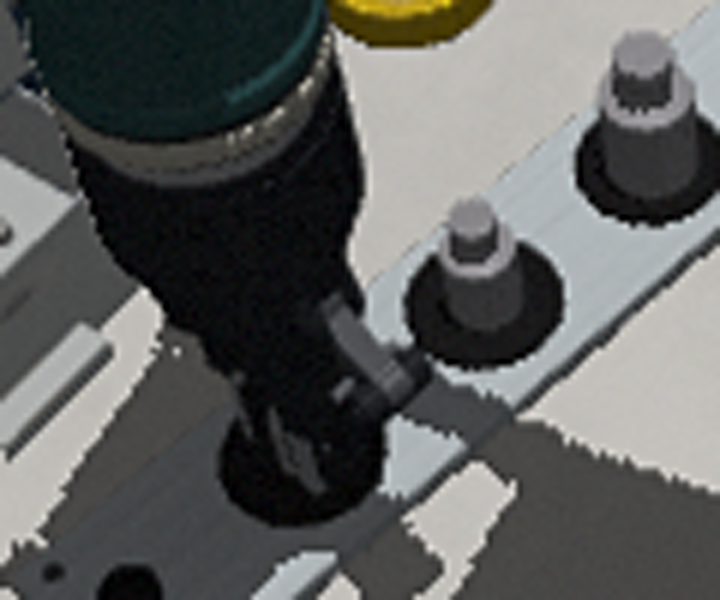

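Weight d is over the last pad (crop (300,460)); c and b stand.

>>> {"method": "step_arm", "body": {
  "deltas": [
    [[-0.003,0.001,0,0.001,0.002,0,-1],[-0.003,0.001,0,0.001,0.002,0.001,-1],[-0.003,0.001,0,0.001,0.002,0.001,-1],[-0.003,0.001,0,0.001,0.002,0.002,-1],[-0.003,0.001,0,0.001,0.002,0.002,-1]]
  ]
}}

```text
time_s: 24.6
tcp_pos: [0.632, 0.1757, 0.0323]
ee_rot: [3.141, -0.0, 1.445]
ft_force: [-0.8, -0.9, -2.0]
grip_width: 0.215
```

>>> {"method": "step_arm", "body": {
  "deltas": [
    [[0,0,0,0,0,0.001,-1],[0,0,0,0,0,0.001,-1],[0,0,0,0,0,0.001,-1],[0,0,0,0,0,0.001,-1],[0,0,0,0,0,0.001,-1]]
  ]
}}

```text
time_s: 25.1
tcp_pos: [0.632, 0.1757, 0.0313]
ee_rot: [3.141, -0.0, 1.445]
ft_force: [-0.4, -0.1, -0.7]
grip_width: 0.221
```

```bash
python3 go.py .6314 .1755 .031 1.445
```

```text
t 25.1 tcp [0.632  0.1757 0.0313] rpy [ 3.1413 -0.      1.4453] F [-0.4 -0.1 -0.7] w 18.8
turn [ 0.0003 -0.      0.0003] shift [-0.0002 -0.0005  0.0003]
```

>>> {"method": "step_arm", "body": {
  "deltas": [
    [[0,0,0,0,0,0.001,-1],[0,0,0,0,0,0.001,-1],[0,0,0,0,0,0.001,-1],[0,0,0,0,0,0.001,-1],[0,0,0,0,0,0.001,-1]]
  ]
}}

```text
time_s: 25.6
tcp_pos: [0.6321, 0.1757, 0.0312]
ee_rot: [3.141, -0.0, 1.445]
ft_force: [-2.5, 0.1, 5.7]
grip_width: 0.214
```

Contact. Release, rise.

>>> {"method": "step_arm", "body": {
  "deltas": [
    [[0,0,0,0,0,0,-0.4],[0,0,0,0,0,0,-0.2],[0,0,0,0,0,0,0],[0,0,0,0,0,0,0.2],[0,0,0,0,0,0,0.2]]
  ]
}}

```text
time_s: 26.1
tcp_pos: [0.632, 0.1756, 0.031]
ee_rot: [3.142, 0.0, 1.445]
ft_force: [-0.0, -0.8, -0.6]
grip_width: 0.598
```

>>> {"method": "step_arm", "body": {
  "deltas": [
    [[0,0,0,0,0,-0.01,0.2],[0,0,0,0,0,-0.03,0.2],[0,0,0,0,0,-0.06,0.2],[0,0,0,0,0,-0.09,0.2],[0,0,0,0,0,-0.12,0.2]]
  ]
}}

```text
time_s: 26.6
tcp_pos: [0.632, 0.1757, 0.1529]
ee_rot: [3.141, -0.0, 1.445]
ft_force: [0.5, 0.8, 0.1]
grip_width: 0.595
```

```bash
python3 go.py .42 .3 .2 1.445
```

```text
t 26.6 tcp [0.632  0.1757 0.1529] rpy [ 3.1411e+00 -1.0000e-04  1.4453e+00] F [0.5 0.8 0.1] w 50.6
turn [ 0.0005 -0.0001  0.0003] shift [ 0.0968 -0.2258 -0.0473]
```

Move aside to look at the whole row.

>>> {"method": "step_arm", "body": {
  "deltas": [
    [[0,0,0,0.01,-0.03,-0.02,0.2],[0,0,0,0.03,-0.07,-0.04,0.2],[0,0,0,0.05,-0.11,-0.045,0.2],[0,0,0,0.07,-0.15,-0.045,0.2],[0,0,0,0.085,-0.19,-0.045,0.2]]
  ]
}}

```text
time_s: 27.1
tcp_pos: [0.453, 0.285, 0.1993]
ee_rot: [3.139, -0.002, 1.445]
ft_force: [-0.1, 0.9, 0.1]
grip_width: 0.599
```

>>> {"method": "step_arm", "body": {
  "deltas": [
    [[0,0,0,0.02,-0.01,0,0.2],[0,0,0,0.04,-0.02,0,0.2],[0,0,0,0.05,-0.02,0,0.2],[0,0,0,0.05,-0.02,0,0.2],[0,0,0,0.05,-0.02,0,0.2]]
  ]
}}

```text
time_s: 27.6
tcp_pos: [0.44, 0.3366, 0.1995]
ee_rot: [3.139, -0.001, 1.445]
ft_force: [-0.1, -0.6, -0.1]
grip_width: 0.599
```

Run:
```python
from meas import *
S=snap("scene","s20"); crop(S,"s20",140,130,340,280,4)
T=snap("top","t20"); crop(T,"t20",180,140,360,200,4.4)
P=[(.6014,-.0621),(.6112,.0172),(.6212,.0961),(.6314,.1755)]
H=[.072,.058,.046,.036]
for p,h in zip(P,H):
    print([ (proj(n,[*p,.013+z])).round(1).tolist() for n in ("scene","top") for z in (0,h)])
print(bot.get_state()["tcp_pos"])
```

```text
[[273.6, 184.7], [273.1, 161.2], [309.1, 176.7], [310.3, 170.5]]
[[247.9, 206.4], [246.2, 188.0], [278.3, 173.6], [277.5, 168.5]]
[[220.1, 229.7], [217.6, 215.7], [247.8, 170.5], [245.9, 166.4]]
[[189.7, 255.1], [186.6, 244.6], [217.4, 167.3], [214.8, 164.0]]
[0.43995555 0.33615017 0.1992248 ]
```

View pics/s20.png

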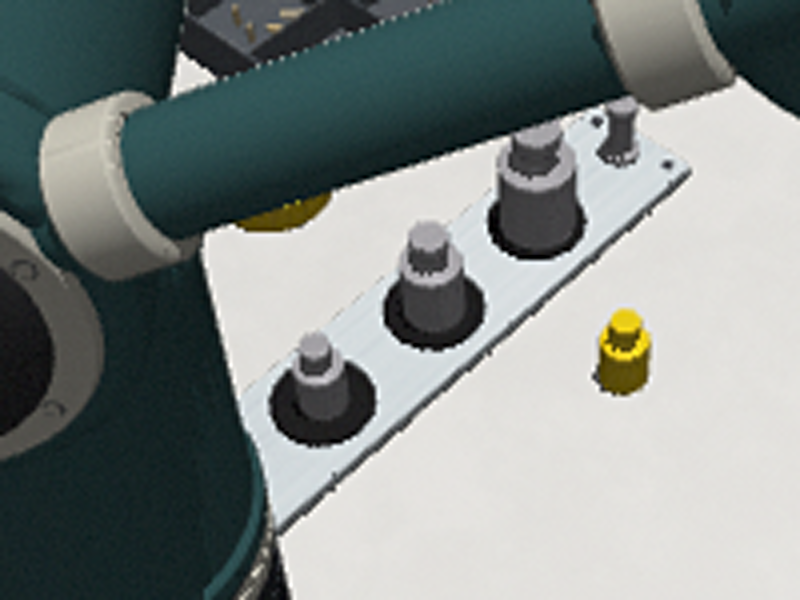

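View pics/t20.png

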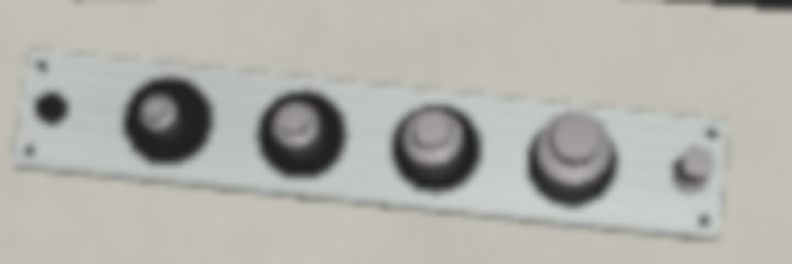

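All four stand on their pads in order (top crop: d (158,112), c (297,118), b (433,129), a (577,137), post (695,165)). One numeric check of the centring.

Run:
```python
from meas import *
T=cv2.imread("pics/t20_full.png"); 
P=[(.6014,-.0621),(.6112,.0172),(.6212,.0961),(.6314,.1755)]
H=[.048,.038,.030,.024]; D=[.042,.033,.026,.02]
m=(cv2.cvtColor(T,cv2.COLOR_BGR2GRAY)>75).astype(np.uint8)
for n,p,h,d in zip("abcd",P,H,D):
    u,v=proj("top",[*p,.013]); S=8; w=9
    g=cv2.resize(cv2.cvtColor(T,cv2.COLOR_BGR2GRAY),None,fx=S,fy=S,interpolation=cv2.INTER_CUBIC)
    # inside pad disc only
    c=np.zeros_like(g); cv2.circle(c,(int(u*S+S/2),int(v*S+S/2)),int(.0265/.08*30.7*S),1,-1)
    b=((g>85)&(c>0)).astype(np.uint8)
    nn,l,st,ce=cv2.connectedComponentsWithStats(b); k=1+np.argmax(st[1:,4])
    ct=max(cv2.findContours((l==k).astype(np.uint8),0,1)[0],key=len)
    (x,y),r=cv2.minEnclosingCircle(ct); x,y=(x+.5)/S-.5,(y+.5)/S-.5
    q=ray("top",x,y,.013+h); q2=ray("top",*((ce[k]+.5)/S-.5),.013+h)
    print(n,np.round([x,y,r/S],1),"dia mm",round(2*r/S/409.4*(1.05-h)*1000,1),"off mm",((q[:2]-p)*1000).round(1),((q2[:2]-p)*1000).round(1))
```

```text
a [309.1 176.7  10.1] dia mm 49.6 off mm [-10.    2.3] [-6.2  1.8]
b [278.3 173.7  10.1] dia mm 50.1 off mm [-8.5 -1.2] [-4.1  0.7]
c [246.9 168.1   5.4] dia mm 26.8 off mm [-0.6 -0.8] [-0.6 -0.8]
d [215.7 165.2   4.1] dia mm 20.8 off mm [-0.2  0.1] [-0.2 -0. ]
```

c and d read within 1 mm. The a and b blobs leaked into the rail (50 mm diameter, so not valid), but their knob centres match the projections to about 1 px (2 mm). Handing in.

```bash
python3 -c "
from plant import bot
print(bot.hand_in(), bot.get_state()['time_s'])"
```

```text
the job is handed in; nothing more can be done
the job is handed in; nothing more can be done
```

The four steel weights are standing upright on the pads in order of size. From the post outward they are a, b, c, d, so the biggest is next to the post and the smallest is farthest from it. I took each one round its cylinder and set it down gently. All were let go and the arm was moved well clear before handing in. The last picture was taken at about 27.7 s of the 102 s allowed, and no weight tipped in any picture. The yellow look-alikes were never gripped or moved.

Final checks:
- **Order and standing:** both views show all four upright on the right pads. In the scene view d is hidden by the arm, so its standing shows only from above.
- **Centring of c and d:** measured within 1 mm of the pad centres.
- **Centring of a and b:** the numeric check failed, because the image mask leaked onto the rail and gave false offsets of 6 to 10 mm. I judged them instead by where their knobs appear from above, which is within about 1 pixel (2 mm) of the expected spot. They also look centred in the scene pictures.

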